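# Set out the keyed paint pots in their stands

## Robot

A 6-joint arm with a two-finger parallel gripper is mounted at the origin on the work surface. World frame = base frame: x ahead of the robot, y to its left, z up, the work surface at z = 0. Lengths are in mm, angles in rad, forces in N, time in s.
With the tool pointing down it reaches from about 250 to 725 mm from the base axis. Payload 4 kg.
Tool frame: the origin (TCP) lies between the finger pads; the fingertips stand 19 mm ahead of it and the grasp point (between the pads) is the TCP; z points along the fingers, x is the direction in which the jaws open and shut, and the axes are right-handed (so a half turn about z gives the same grasp; the last joint's range is limited). The gripper opens to 85 mm and grips with 20 to 120 N. Pads are 22 mm wide; open, the fingers measure 114 mm over their backs; the gripper's body (76 mm by 85 mm) begins 54 mm behind the grasp point. The pads swing forward as they close: fully open they stand 13 mm farther back than shut.
Start: joints at [-1.345, 0.241, 0.005, 1.335, 0, 1.571], TCP at [111.941, -487.308, 250.306] pointing down, gripper open.
Joint ranges: [-2.72, 2.72], [-1.05, 1.87], [-1.09, 1.28], [-1.99, 2.15], [-1.42, 1.44], [-3.14, 3.14]. Speed limits (rad/s): [2.79, 2.79, 3.14, 3.14, 3.14, 3.14].

## Interface

Orientations are given as a unit quaternion [x, y, z, w].
In Python, from bench import bot gives the robot as it stands.
- The arm moves only by the tool move_arm, never from a script. Its argument "series" is a list of rows, each a list of 3 entries, a list of its own where there are three numbers: the shift along the tool's x, y, z in m, then the turn, a rotation vector about the tool's x, y, z in rad, then the opening in per cent of the stroke, from 0 (shut) to 100 (fully open). In form: [[[dx, dy, dz], [ax, ay, az], claw], ...]. A call has 1 to 12 rows; each row is the pose to reach, as a shift and turn from the pose measured when the call began, along the tool's axes at that moment; what a row does not reach only later rows make up. A row lasts 1/12 s, in which the tool goes at most 41.7 mm and 7.16 degrees, less where a joint would pass 70% of its speed; a pose out of reach is approached as far as the arm can. A call with a gripper value outside its range is refused whole. The fingers move at their own pace and stop on an object; "grip_force" is the grip in N (left out, the last holds). Time passes only in rows, so rows that repeat a pose let the fingers close. It gives the time, the measured TCP pose, the force and the opening at its end, in the units of the state.
- bot.sense(): the state, without advancing time (a new reading comes with each control period).
- bot.get_image(name): name is "side" or "top" or "wrist"; returns the picture (480x640x3 uint8, blue, green, red); there is no depth.
- bot.camera_info(name): a dict with "intrinsics" (3x3 intrinsics, pixels), "k1" (the pictures are not rectified: a ray, as slopes to the right and down, at radius r is drawn at 1 + k1 r^2 times it, then the intrinsics apply), "rvec" (rotation vector, rad) and "tvec" (3), from world to camera coordinates, as OpenCV has them. Camera axes: x right, y down, z forward; pixel columns grow to the right and rows downward; lengths in mm; the calibration is good to about 2 mm. A picture is of the moment at which its call begins: read the wrist's pose just before it. camera_info takes no time and is no camera call; for the wrist camera it gives the pose at the moment of the call.
- bot.close_job(): hands the job in, once; it reports no verdict.
The state is a dict: "time_s": time; "joint_positions": joint angles; "joint_velocities": joint speeds; "joint_torque": joint torques, N m; "tool_pos": TCP position; "orientation": TCP orientation; "contact_force": force on the tool from outside, world axes, zero at the start; "wrist_torque": the same for the moment, N m; "grip_width": opening from 0.0 (shut) to 1.0 (fully open).
Only numpy, scipy, OpenCV 4.12 (cv2) and the standard library are available. Lean on these libraries where they do the work, as an engineer would, in place of code of your own. Each camera call takes 0.05 s, during which the arm holds its last target.

## Task

Set out the paints for the model club: put each of the four paint pots that have a key tab sticking out at the foot into the stand whose ring has the same colour, turned so that its tab lies in the gap of the ring and the pot stands upright, flat on the base of the stand. Leave the two round pots without a tab standing where they are, and let go of everything.

Things in the scene. Friction and masses are not known exactly. Their poses are not given: they have to be found in the camera images.
- red_pot: Loose upright keyed paint pot, red with a red cap: a straight cylinder 40 mm in diameter and 54 mm tall (body, and cap above a shallow groove at 35 mm, are equally wide), paper band, about 60 to 130 g. A red key tab sticks out sideways at its foot: 10 mm wide, 8 mm tall (from the underside up), reaching 40 mm from the pot's axis. Origin: centre of the underside. x: along the tab, outwards; z: up.
- yellow_pot: Loose upright keyed paint pot, yellow with a yellow cap: a straight cylinder 40 mm in diameter and 54 mm tall (body, and cap above a shallow groove at 35 mm, are equally wide), paper band, about 60 to 130 g. A yellow key tab sticks out sideways at its foot: 10 mm wide, 8 mm tall (from the underside up), reaching 40 mm from the pot's axis. Origin: centre of the underside. x: along the tab, outwards; z: up.
- blue_pot: Loose upright keyed paint pot, blue with a blue cap: a straight cylinder 40 mm in diameter and 54 mm tall (body, and cap above a shallow groove at 35 mm, are equally wide), paper band, about 60 to 130 g. A blue key tab sticks out sideways at its foot: 10 mm wide, 8 mm tall (from the underside up), reaching 40 mm from the pot's axis. Origin: centre of the underside. x: along the tab, outwards; z: up.
- green_pot: Loose upright keyed paint pot, green with a green cap: a straight cylinder 40 mm in diameter and 54 mm tall (body, and cap above a shallow groove at 35 mm, are equally wide), paper band, about 60 to 130 g. A green key tab sticks out sideways at its foot: 10 mm wide, 8 mm tall (from the underside up), reaching 40 mm from the pot's axis. Origin: centre of the underside. x: along the tab, outwards; z: up.
- red_stand: Fixed anti-tip pot stand: a white round base plate 88 mm in diameter and 5 mm thick, on it a red ring wall 56 mm inside and 68 mm outside in diameter, its top 15 mm above the table. The ring has one gap, 26 mm wide, for the tab of a pot, which then lies flat over the base plate. Origin: centre of the base's underside, on the table. x: from the centre through the middle of the gap; z: up. The pot's underside rests 5 mm above the table when seated.
- yellow_stand: Fixed anti-tip pot stand: a white round base plate 88 mm in diameter and 5 mm thick, on it a yellow ring wall 56 mm inside and 68 mm outside in diameter, its top 15 mm above the table. The ring has one gap, 26 mm wide, for the tab of a pot, which then lies flat over the base plate. Origin: centre of the base's underside, on the table. x: from the centre through the middle of the gap; z: up. The pot's underside rests 5 mm above the table when seated.
- blue_stand: Fixed anti-tip pot stand: a white round base plate 88 mm in diameter and 5 mm thick, on it a blue ring wall 56 mm inside and 68 mm outside in diameter, its top 15 mm above the table. The ring has one gap, 26 mm wide, for the tab of a pot, which then lies flat over the base plate. Origin: centre of the base's underside, on the table. x: from the centre through the middle of the gap; z: up. The pot's underside rests 5 mm above the table when seated.
- green_stand: Fixed anti-tip pot stand: a white round base plate 88 mm in diameter and 5 mm thick, on it a green ring wall 56 mm inside and 68 mm outside in diameter, its top 15 mm above the table. The ring has one gap, 26 mm wide, for the tab of a pot, which then lies flat over the base plate. Origin: centre of the base's underside, on the table. x: from the centre through the middle of the gap; z: up. The pot's underside rests 5 mm above the table when seated.
- round_red_pot: Loose upright round red paint pot, like the keyed one (40 mm in diameter, 54 mm tall) but with no tab at its foot. To be left alone. Origin: centre of the underside; z: up.
- round_yellow_pot: Loose upright round yellow paint pot, like the keyed one (40 mm in diameter, 54 mm tall) but with no tab at its foot. To be left alone. Origin: centre of the underside; z: up.
There are look-alikes about, which are no part of the job. Leave any pink look-alike of the red_pot alone.

How it is judged:
By the outcome, as a careful person would: the job done as asked, in the order asked, and still so for the second after the job is handed in, with the robot touching nothing.
It also fails if it takes over 112 s, if anything falls off the work surface, if the arm or the gripper's body presses on something with over 40 N, if the wrist force passes 120 N, or if a joint passes its speed limit or range.

## Working session

There is one attempt and no reset: what is moved stays moved. The work goes in short steps, Python scripts to look and compute and a tool call to move; the robot and the scene stay as the last step left them, time stands still between calls to the robot, and variables do not carry over. Pictures are saved under pics/ and viewed, and the job is handed in when it is done.

Besides the shell and the picture viewer there is one more tool, called after "Call:" by a JSON object that holds its "method" and its "body", one argument or row to a line. move_arm: Moves the arm, as the interface text tells. Its arguments: {"type":"object","properties":{"series":{"type":"array"},"grip_force":{"type":"number"}},"required":["series"]}

```bash
mkdir -p pics; ls; python3 - <<'E'
from bench import bot
import cv2
s=bot.sense();print(s)
for n in ("top","side","wrist"):
    print(n,bot.camera_info(n)); cv2.imwrite(f"pics/a_{n}.png",bot.get_image(n))
E
```

```text
pics
{'time_s': 0.0, 'joint_positions': array([-1.34497109e+00,  2.41435435e-01,  3.69675151e-03,  1.33520124e+00,
       -2.57297899e-05,  1.57081185e+00]), 'joint_velocities': array([-0.00106531, -0.00094717, -0.00049979, -0.00018958,  0.00161509,
        0.00060788]), 'joint_torque': array([ 5.63033718e-04, -3.72319543e+01,  2.52408367e+01,  1.69806270e-02,
        1.01362039e-04,  3.87803070e-06]), 'tool_pos': array([ 111.81256186, -486.71595481,  249.39122324]), 'orientation': array([ 7.82270485e-01, -6.22937990e-01, -8.46460785e-04, -6.57587232e-04]), 'contact_force': array([ 0.22782314, -0.12840355,  0.51871128]), 'wrist_torque': array([ 0.0230935 , -0.00026244, -0.01777665]), 'grip_width': 1.003752414584418}
top {'intrinsics': array([[502.50206139,   0.        , 316.11150042],
       [  0.        , 502.50206139, 242.97352737],
       [  0.        ,   0.        ,   1.        ]]), 'k1': -0.07997760013693282, 'rvec': array([ 1.99416143, -2.23507032,  0.23348359]), 'tvec': array([ 63.6790885 , 578.48994034, 844.32060302])}
side {'intrinsics': array([[543.13047   ,   0.        , 319.99057209],
       [  0.        , 543.13047   , 241.57748708],
       [  0.        ,   0.        ,   1.        ]]), 'k1': -0.06661970671595405, 'rvec': array([ 0.56230591, -2.74195127,  1.06726551]), 'tvec': array([ 517.16087726,  189.14775374, 1007.89965893])}
wrist {'intrinsics': array([[425.21964112,   0.        , 313.65005244],
       [  0.        , 425.21964112, 235.56382751],
       [  0.        ,   0.        ,   1.        ]]), 'k1': -0.03336290346503478, 'rvec': array([-2.25019064,  1.79279217,  0.2912805 ]), 'tvec': array([-499.4578658,  -41.5904064,  380.0551741])}
```

View pics/a_top.png

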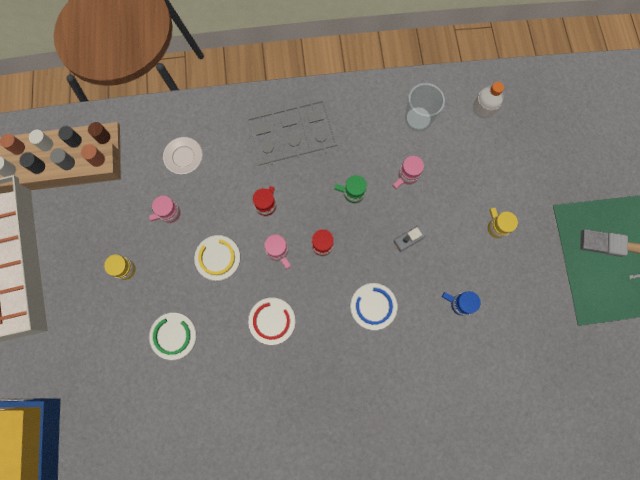

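View pics/a_side.png

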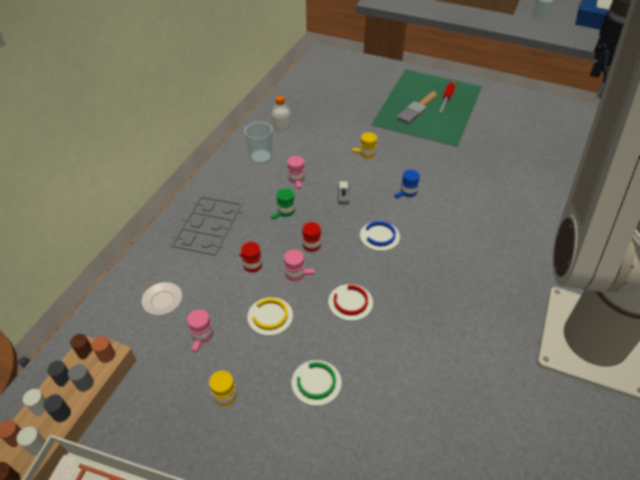

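View pics/a_wrist.png

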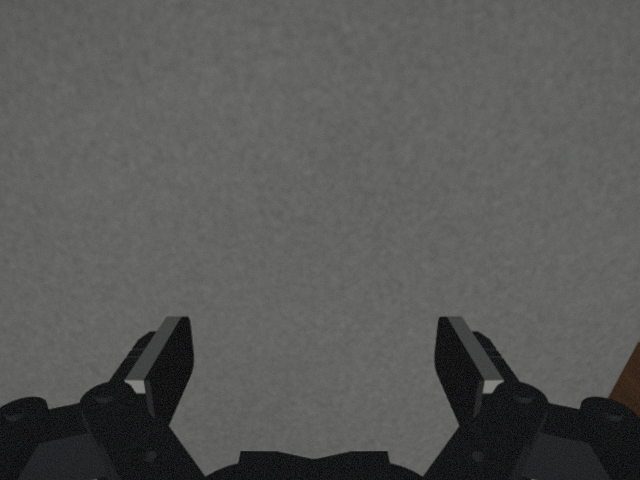

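The top view shows these candidates:
- **Red:** keyed pot (264,200) with its tab at (271,190); round pot (322,241), no tab.
- **Pink look-alikes:** (164,209), (276,246) and (412,169).
- **Yellow:** keyed pot (505,224); round pot (118,267).
- **Blue and green:** blue pot (467,302), green pot (355,188).
- **Stands:** yellow (217,258), red (271,321), green (172,336), blue (374,306).

I'll measure these and check close crops.

```bash
cat > h.py <<'E'
import numpy as np, cv2
from scipy.spatial.transform import Rotation as R
def ray(ci,px):
    K=np.array(ci["intrinsics"]);d=(np.asarray(px,float)-[K[0,2],K[1,2]])/K[0,0]
    u=d.copy()
    for _ in range(20): u=d/(1+ci["k1"]*(u@u))
    Rm=R.from_rotvec(ci["rvec"]).as_matrix()
    return -Rm.T@ci["tvec"],Rm.T@np.array([u[0],u[1],1])
def back(ci,px,z):
    o,d=ray(ci,px);return (o+d*(z-o[2])/d[2])[:2]
def proj(ci,P):
    P=np.asarray(P,float).reshape(-1,3);p=R.from_rotvec(ci["rvec"]).apply(P)+ci["tvec"]
    u=p[:,:2]/p[:,2:];K=np.array(ci["intrinsics"])
    return u*(1+ci["k1"]*(u**2).sum(1))[:,None]*K[0,0]+K[:2,2]
HUE={"red":((0,6),(174,180)),"yellow":((20,34),),"blue":((105,128),),"green":((55,85),)}
def mask(im,c,smin=130):
    h=cv2.cvtColor(im,cv2.COLOR_BGR2HSV)
    m=np.zeros(im.shape[:2],bool)
    for a,b in HUE[c]: m|=(h[...,0]>=a)&(h[...,0]<=b)
    return m&(h[...,1]>smin)&(h[...,2]>50)
def circ(c,r,z,a0=0,a1=2*np.pi,n=60):
    a=np.linspace(a0,a1,n);return np.c_[c[0]+r*np.cos(a),c[1]+r*np.sin(a),np.full(n,z)]
def rowshift(s,target,yaw_turn=0):
    """shift in tool axes (m) from state s to target (mm)"""
    return R.from_quat(s["orientation"]).inv().apply(np.asarray(target)-s["tool_pos"])/1000
E
python3 - <<'E'
import cv2,numpy as np
from h import *
im=cv2.imread("pics/a_top.png")
pts={"red":(264,200),"yellow":(505,224),"blue":(467,302),"green":(355,188),"Sred":(271,321),"Syel":(217,258),"Sgre":(172,336),"Sblu":(374,306)}
t=[]
for k,(x,y) in pts.items():
    c=cv2.resize(im[y-30:y+30,x-30:x+30],(200,200),interpolation=cv2.INTER_CUBIC);t.append(c)
cv2.imwrite("pics/b_crops.png",np.vstack([np.hstack(t[:4]),np.hstack(t[4:])]))
from bench import bot
ci=bot.camera_info("top")
for k,v in list(pts.items())+[("roundred",(322,241)),("rounyel",(117,266)),("pink1",(164,206)),("pink2",(276,246)),("pink3",(413,167))]:
    print(k,back(ci,v,5 if k[0]=="S" else 54).round(1))
E
```

```text
red [674.8  83.9]
yellow [ 579.3 -353.7]
blue [ 445.8 -257.8]
green [678.8 -86.2]
Sred [456.   96.2]
Syel [585.9 187.2]
Sgre [448.5 282.1]
Sblu [461.7 -97.5]
roundred [585.7 -13.6]
rounyel [581.8 361.9]
pink1 [684.9 269.8]
pink2 [585.9  70.2]
pink3 [ 707.7 -200.3]
```

View pics/b_crops.png

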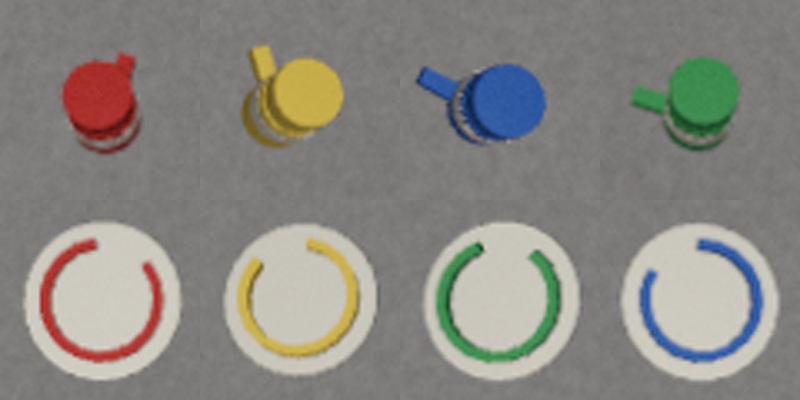

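The crops confirm the choice: all four keyed pots have visible tabs, and each ring has a clear gap. Next I fit the exact poses.

```bash
cat > fit.py <<'E'
from h import *
from scipy.optimize import minimize
S=4
def hullmask(ci,P,org,shape):
    q=((proj(ci,P)-org)*S).astype(np.float32);m=np.zeros(shape,np.uint8)
    cv2.fillConvexPoly(m,cv2.convexHull(np.round(q).astype(np.int32)),1);return m>0
def tabpts(p,z0=0):
    c,s=np.cos(p[2]),np.sin(p[2]);L=[]
    for x in (10,40):
        for y in (-5,5):
            for z in (0,8): L.append([p[0]+c*x-s*y,p[1]+s*x+c*y,z+z0])
    return np.array(L)
def fitpot(ci,im,col,p0,z0=0,half=45,smin=110):
    u=proj(ci,[[p0[0],p0[1],25]])[0].astype(int)
    x0,y0=max(u[0]-half,0),max(u[1]-half,0);cr=im[y0:y0+2*half,x0:x0+2*half]
    h,w=cr.shape[:2]
    M=cv2.resize(mask(cr,col,smin).astype(np.float32),(w*S,h*S),interpolation=cv2.INTER_LINEAR)>.5
    org=np.array([x0,y0])-0.5+0.5/S
    sh=M.shape
    def cost(p):
        c=p[:2]
        cap=hullmask(ci,np.r_[circ(c,20,36+z0),circ(c,20,54+z0)],org,sh)
        body=hullmask(ci,np.r_[circ(c,20,z0),circ(c,20,54+z0)],org,sh)
        tab=hullmask(ci,tabpts(p,z0),org,sh)
        on=cap|(tab&~body);un=body&~on
        return ((on&~M).sum()+(M&~on&~un).sum())/S**2
    best=None
    starts=np.arange(0,2*np.pi,np.pi/6) if len(p0)<3 else [p0[2]]
    for a in starts:
        v=cost([p0[0],p0[1],a])
        if best is None or v<best[0]: best=(v,a)
    p=np.array([p0[0],p0[1],best[1]])
    for _ in range(2):
        r=minimize(cost,p,method="Nelder-Mead",options=dict(initial_simplex=p+np.array([[0,0,0],[8,0,0],[0,8,0],[0,0,.3]]),xatol=.02,fatol=.01,maxiter=300));p=r.x
    return p,r.fun,M.sum()/S**2
def fitstand(ci,im,col,p0):
    u=proj(ci,[[p0[0],p0[1],5]])[0].astype(int);hf=40
    x0,y0=u-hf;cr=im[y0:y0+2*hf,x0:x0+2*hf];hsv=cv2.cvtColor(cr,cv2.COLOR_BGR2HSV)
    M=((hsv[...,2]>150)|mask(cr,col,110)).astype(np.uint8)
    n,l,st,ce=cv2.connectedComponentsWithStats(M);k=1+np.argmax(st[1:,4])
    c=(l==k).astype(np.uint8);cn=cv2.findContours(c,cv2.RETR_EXTERNAL,cv2.CHAIN_APPROX_NONE)[0];cn=max(cn,key=len).reshape(-1,2)
    e=np.array([back(ci,q+[x0,y0],5) for q in cn])
    A=np.c_[2*e,np.ones(len(e))];s=np.linalg.lstsq(A,(e**2).sum(1),rcond=None)[0];cen=s[:2];r=np.sqrt(s[2]+cen@cen)
    a=np.radians(np.arange(0,360,1));v=0
    mk=cv2.GaussianBlur(mask(im,col,90).astype(np.float32),(0,0),.7)
    P=proj(ci,np.c_[cen[0]+31*np.cos(a),cen[1]+31*np.sin(a),np.full(360,14.)]).astype(np.float32)
    v=cv2.remap(mk,P[:,0].reshape(1,-1),P[:,1].reshape(1,-1),cv2.INTER_LINEAR)[0]
    g=(v<.5)
    z=(np.exp(1j*a)*g).sum();return cen,r,np.angle(z),g.sum()
E
python3 - <<'E'
from fit import *
from bench import bot
pots={"red":(674,84),"yellow":(579,-354),"blue":(446,-258),"green":(679,-86)}
st={"red":(456,96),"yellow":(586,187),"green":(448,282),"blue":(462,-97)}
for cam in ("top","side"):
    im=cv2.imread(f"pics/a_{cam}.png");ci=bot.camera_info(cam)
    for c in pots:
        p,f,n=fitpot(ci,im,c,pots[c]);print(cam,c,p.round(2),round(f,1),n.round())
        try:
            cen,r,g,k=fitstand(ci,im,c,st[c]);print("   stand",cen.round(1),r.round(1),g.round(3),k)
        except Exception as e: print(e)
E
```

```text
top red [6.7871e+02 8.5300e+01 1.9000e-01] 47.9 445.0
   stand [456.7  95.7] 43.3 -0.506 57
top yellow [ 5.8369e+02 -3.5805e+02  7.0000e-02] 19.9 544.0
   stand [587.3 187.7] 43.4 0.236 56
top blue [ 445.79 -261.14    4.72] 88.2 523.0
   stand [462.  -96.7] 43.5 0.419 59
top green [684.1  -87.38   5.9 ] 92.1 430.0
   stand [449.  282.2] 43.2 -0.244 55
side red [680.62  85.79   5.79] 35.9 460.0
   stand [457.4  94.7] 43.5 -0.497 60
side yellow [ 5.8541e+02 -3.6146e+02  1.0000e-01] 12.4 356.0
   stand [588.2 186.6] 43.6 0.262 53
side blue [ 447.07 -261.65    4.98] 148.4 448.0
   stand [462.6 -97.4] 43.0 0.463 58
side green [685.2  -87.39   5.19] 55.4 342.0
   stand [449.8 281. ] 43.6 -0.218 66
```

```bash
python3 - <<'E'
from fit import *
from bench import bot
pots={"red":(679.5,85.5),"yellow":(584.5,-359.7),"blue":(446.5,-261.4),"green":(684.6,-87.4)}
for cam in ("top","side"):
    im=cv2.imread(f"pics/a_{cam}.png");ci=bot.camera_info(cam)
    for c in pots:
        L=[fitpot(ci,im,c,(*pots[c],a)) for a in np.arange(0,6.28,np.pi/6)]
        p,f,n=min(L,key=lambda t:t[1]);print(cam,c,p.round(2),round(f,1),n.round())
        if cam=="top": print(proj(ci,tabpts(p)).mean(0).round())
E
```

```text
top red [678.49  85.42   5.9 ] 18.6 445.0
[269. 194.]
top yellow [ 5.8368e+02 -3.5799e+02  6.0000e-02] 19.9 544.0
[494. 216.]
top blue [ 445.55 -261.49    0.92] 31.6 523.0
[450. 298.]
top green [684.03 -87.83   1.05] 53.6 430.0
[342. 188.]
side red [ 6.8017e+02  8.5620e+01 -4.7000e-01] 28.6 453.0
side yellow [ 5.8532e+02 -3.6139e+02  1.0000e-01] 12.6 356.0
side blue [ 446.5  -263.03    0.92] 131.1 446.0
side green [684.6  -87.45   1.01] 44.9 342.0
```

```bash
python3 - <<'E'
from fit import *
from bench import bot
P={"red":(679.3,85.5,-.42),"yellow":(584.5,-359.5,.08),"blue":(446,-262,.92),"green":(684.3,-87.6,1.03)}
St={"red":(457,95.2,-.5),"yellow":(587.7,187.1,.25),"green":(449.4,281.6,-.23),"blue":(462.3,-97,.44)}
rows=[]
for cam in ("top","side"):
    im=cv2.imread(f"pics/a_{cam}.png");ci=bot.camera_info(cam)
    for D,k in ((P,0),(St,1)):
        t=[]
        for c,p in D.items():
            u=proj(ci,[[p[0],p[1],20]])[0].astype(int);x0,y0=u-25
            cr=cv2.resize(im[y0:y0+50,x0:x0+50],(200,200),interpolation=cv2.INTER_CUBIC)
            def dr(pts,col): cv2.polylines(cr,[np.round((proj(ci,pts)-[x0,y0]+.5)*4).astype(np.int32)],False,col,1)
            if k==0:
                dr(circ(p,20,54),(0,0,0));dr(circ(p,20,0),(255,255,255))
                q=tabpts(p);dr(q[[1,5,7,3,1]],(255,0,255))
            else:
                dr(circ(p,28,15,p[2]+.48,p[2]+5.8),(0,0,0));dr(circ(p,44,5),(255,0,255))
            t.append(cr)
        rows.append(np.hstack(t))
cv2.imwrite("pics/c_ov.png",cv2.resize(np.vstack(rows),(600,600)))
E
```

```text
(no output)
```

View pics/c_ov.png

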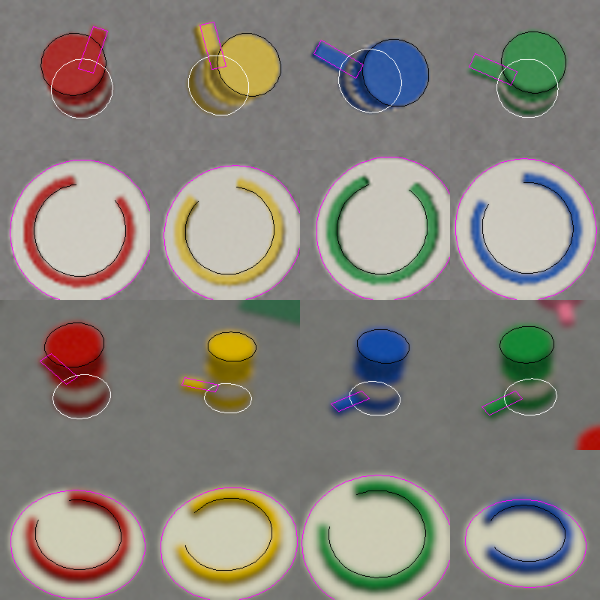

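Overlays match in both cameras: black and white circles sit on cap and foot, magenta on tabs and plates, black arcs on rings with the gaps aligned. I start with red, with the jaw along y at the pick.

```bash
cat > go.py <<'E'
import sys
from h import *
from bench import bot
# usage: go.py x y z yaw
x,y,z,yaw=map(float,sys.argv[1:5])
s=bot.sense();R0=R.from_quat(s["orientation"])
Rt=R.from_matrix(np.array([[np.cos(yaw),np.sin(yaw),0],[np.sin(yaw),-np.cos(yaw),0],[0,0,-1]]))
print("t",round(s["time_s"],2),"pos",s["tool_pos"].round(1),"F",s["contact_force"].round(1),"grip",round(s["grip_width"],3),"j",s["joint_positions"].round(2))
print("shift m",(R0.inv().apply(np.array([x,y,z])-s["tool_pos"])/1000).round(4),"turn",(R0.inv()*Rt).as_rotvec().round(4))
E
python3 go.py 679.3 85.5 150 1.5
```

```text
t 0.15 pos [ 111.9 -486.9  249.6] F [-0.5 -0.4 -0.4] grip 1.001 j [-1.34  0.24  0.    1.34  0.    1.57]
shift m [-0.4306 -0.6812  0.1003] turn [-2.300e-03  3.000e-04 -2.845e+00]
```

Call:
{"method": "move_arm", "body": {
  "series": [
    [[-0.43, -0.681, 0.1], [-0.002, 0, -2.845], 100],
    [[-0.43, -0.681, 0.1], [-0.002, 0, -2.845], 100],
    [[-0.43, -0.681, 0.1], [-0.002, 0, -2.845], 100],
    [[-0.43, -0.681, 0.1], [-0.002, 0, -2.845], 100],
    [[-0.43, -0.681, 0.1], [-0.002, 0, -2.845], 100],
    [[-0.43, -0.681, 0.1], [-0.002, 0, -2.845], 100],
    [[-0.43, -0.681, 0.1], [-0.002, 0, -2.845], 100],
    [[-0.43, -0.681, 0.1], [-0.002, 0, -2.845], 100],
    [[-0.43, -0.681, 0.1], [-0.002, 0, -2.845], 100],
    [[-0.43, -0.681, 0.1], [-0.002, 0, -2.845], 100],
    [[-0.43, -0.681, 0.1], [-0.002, 0, -2.845], 100],
    [[-0.43, -0.681, 0.1], [-0.002, 0, -2.845], 100]
  ]
}}

```text
time_s: 1.15
tool_pos: [462.3, -133.1, 188.4]
orientation: [0.997, 0.081, -0.0, -0.0]
contact_force: [1.0, 0.1, 0.6]
grip_width: 1.0
```

```bash
python3 go.py 679.3 85.5 150 1.5
```

```text
t 1.15 pos [ 462.3 -133.1  188.4] F [1.  0.1 0.6] grip 1.0 j [-0.28  0.24 -0.16  1.17  0.    1.13]
shift m [ 0.2494 -0.1809  0.0383] turn [-3.0000e-04  1.0000e-04 -1.3386e+00]
```

Call:
{"method": "move_arm", "body": {
  "series": [
    [[0.249, -0.181, 0.038], [0, 0, -1.339], 100],
    [[0.249, -0.181, 0.038], [0, 0, -1.339], 100],
    [[0.249, -0.181, 0.038], [0, 0, -1.339], 100],
    [[0.249, -0.181, 0.038], [0, 0, -1.339], 100],
    [[0.249, -0.181, 0.038], [0, 0, -1.339], 100],
    [[0.249, -0.181, 0.038], [0, 0, -1.339], 100],
    [[0.249, -0.181, 0.038], [0, 0, -1.339], 100],
    [[0.249, -0.181, 0.038], [0, 0, -1.339], 100],
    [[0.249, -0.181, 0.038], [0, 0, -1.339], 100],
    [[0.249, -0.181, 0.038], [0, 0, -1.339], 100],
    [[0.249, -0.181, 0.038], [0, 0, -1.339], 100],
    [[0.249, -0.181, 0.038], [0, 0, -1.339], 100]
  ]
}}

```text
time_s: 2.15
tool_pos: [678.6, 85.9, 149.2]
orientation: [0.731, 0.683, -0.001, -0.001]
contact_force: [-0.1, -0.1, 0.0]
grip_width: 0.999
```

```bash
python3 go.py 679.3 85.5 34 1.5; python3 - <<'E'
from h import *
from bench import bot
ci=bot.camera_info("wrist");im=bot.get_image("wrist")
for k,p,z in (("c",(679.3,85.5),54),):
    q=np.round(proj(ci,circ(p,20,54))).astype(np.int32);cv2.polylines(im,[q],True,(0,0,0),1)
cv2.imwrite("pics/d1.png",im)
E
```

```text
t 2.15 pos [678.6  85.9 149.2] F [-0.1 -0.1  0. ] grip 0.999 j [0.13 0.67 0.4  1.31 0.   0.19]
shift m [-0.0004  0.0009  0.1152] turn [-0.0019  0.0003  0.0025]
```

View pics/d1.png

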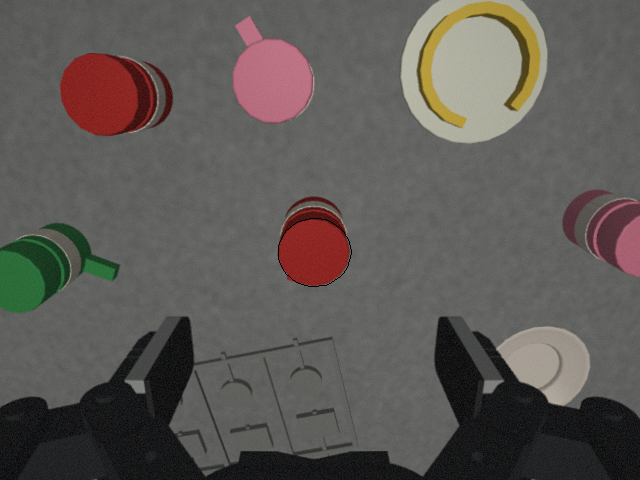

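The wrist view confirms it: the predicted cap circle lies exactly on the red cap at (314,252). I descend and grip.

Call:
{"method": "move_arm", "body": {
  "series": [
    [[0, 0.001, 0.02], [0, 0, 0.002], 100],
    [[0, 0.001, 0.045], [0, 0, 0.002], 100],
    [[0, 0.001, 0.07], [0, 0, 0.002], 100],
    [[0, 0.001, 0.095], [0, 0, 0.002], 100],
    [[0, 0.001, 0.108], [0, 0, 0.002], 100],
    [[0, 0.001, 0.115], [0, 0, 0.002], 100],
    [[0, 0.001, 0.115], [0, 0, 0.002], 100],
    [[0, 0.001, 0.115], [0, 0, 0.002], 10],
    [[0, 0.001, 0.115], [0, 0, 0.002], 10],
    [[0, 0.001, 0.115], [0, 0, 0.002], 10],
    [[0, 0.001, 0.115], [0, 0, 0.002], 10],
    [[0, 0.001, 0.115], [0, 0, 0.002], 10]
  ],
  "grip_force": 40
}}

```text
time_s: 3.2
tool_pos: [680.6, 85.7, 36.3]
orientation: [0.733, 0.68, 0.001, 0.0]
contact_force: [-0.8, -0.6, 4.0]
grip_width: 0.454
```

```bash
python3 go.py 679.3 85.5 34 1.5
```

```text
t 3.2 pos [680.6  85.7  36.3] F [-0.8 -0.6  4. ] grip 0.454 j [ 0.13  0.75  0.26  1.07 -0.    0.2 ]
shift m [-0.0003 -0.0013  0.0023] turn [ 0.0015 -0.0003 -0.0035]
```

Call:
{"method": "move_arm", "body": {
  "series": [
    [[0, 0, 0], [0, 0, 0], 10],
    [[0, 0, 0], [0, 0, 0], 10],
    [[0, 0, -0.01], [0, 0, 0], 10],
    [[0, 0, -0.025], [0, 0, 0], 10],
    [[0, 0, -0.045], [0, 0, 0], 10],
    [[0, 0, -0.065], [0, 0, 0], 10],
    [[0, 0, -0.075], [0, 0, 0], 10],
    [[0, 0, -0.08], [0, 0, 0], 10],
    [[0, 0, -0.08], [0, 0, 0], 10]
  ]
}}

```text
time_s: 3.95
tool_pos: [681.2, 85.9, 118.0]
orientation: [0.733, 0.68, 0.002, 0.001]
contact_force: [0.8, 0.0, -1.0]
grip_width: 0.458
```

```bash
python3 go.py 457 95.2 115 1.42; python3 - <<'E'
from bench import bot
import cv2
cv2.imwrite("pics/e1.png",bot.get_image("wrist"))
E
```

```text
t 3.95 pos [681.2  85.9 118. ] F [ 0.8  0.  -1. ] grip 0.458 j [0.13 0.68 0.36 1.24 0.   0.2 ]
shift m [-0.0073 -0.2243  0.002 ] turn [ 0.0042 -0.001   0.0765]
```

View pics/e1.png

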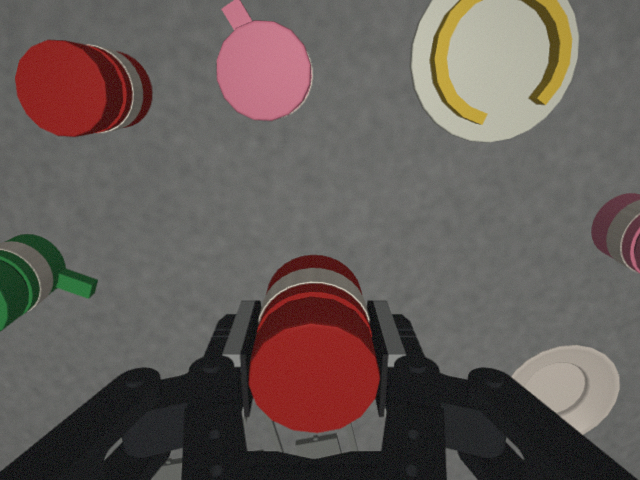

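The red pot hangs upright and centred between the pads at (314,370). I carry it to the red stand.

Call:
{"method": "move_arm", "body": {
  "series": [
    [[0, -0.01, 0], [0.001, 0, 0.005], 10],
    [[-0.001, -0.03, 0], [0.002, 0, 0.01], 10],
    [[-0.002, -0.055, 0], [0.003, 0, 0.02], 10],
    [[-0.003, -0.083, 0.001], [0.004, 0, 0.03], 10],
    [[-0.004, -0.112, 0.001], [0.004, 0, 0.04], 10],
    [[-0.005, -0.14, 0.001], [0.004, 0, 0.05], 10],
    [[-0.005, -0.168, 0.001], [0.004, 0, 0.06], 10],
    [[-0.006, -0.194, 0.002], [0.004, 0, 0.07], 10],
    [[-0.007, -0.213, 0.002], [0.004, 0, 0.077], 10],
    [[-0.007, -0.224, 0.002], [0.004, 0, 0.077], 10],
    [[-0.007, -0.224, 0.002], [0.004, 0, 0.077], 10],
    [[-0.007, -0.224, 0.002], [0.004, 0, 0.077], 10]
  ]
}}

```text
time_s: 5.0
tool_pos: [456.0, 95.4, 113.4]
orientation: [0.758, 0.652, -0.001, -0.001]
contact_force: [0.2, 0.1, -0.6]
grip_width: 0.46
```

```bash
python3 go.py 457 95.2 41.5 1.42; python3 - <<'E'
from bench import bot
import cv2,numpy as np
a=bot.get_image("top");b=bot.get_image("side")
a=cv2.resize(a[250:390,200:340],(400,400));b=cv2.resize(b[210:350,280:420],(400,400))
cv2.imwrite("pics/f1.png",np.hstack([a,b]))
E
```

```text
t 5.0 pos [456.   95.4 113.4] F [ 0.2  0.1 -0.6] grip 0.46 j [ 0.21  0.29 -0.31  0.97  0.    0.36]
shift m [0.     0.0013 0.0719] turn [-0.0032  0.0001 -0.0001]
```

View pics/f1.png

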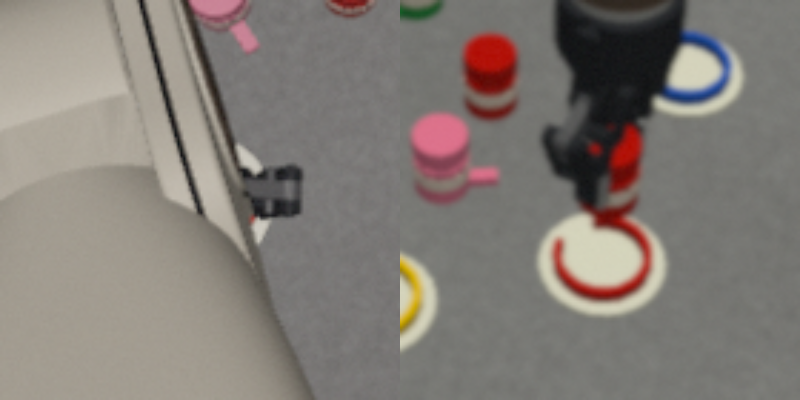

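Call:
{"method": "move_arm", "body": {
  "series": [
    [[0, 0.001, 0.015], [-0.003, 0, 0], 10],
    [[0, 0.001, 0.033], [-0.003, 0, 0], 10],
    [[0, 0.001, 0.048], [-0.003, 0, 0], 10],
    [[0, 0.001, 0.058], [-0.003, 0, 0], 10],
    [[0, 0.001, 0.065], [-0.003, 0, 0], 10],
    [[0, 0.001, 0.069], [-0.003, 0, 0], 10],
    [[0, 0.001, 0.071], [-0.003, 0, 0], 10],
    [[0, 0.001, 0.072], [-0.003, 0, 0], 10],
    [[0, 0.001, 0.072], [-0.003, 0, 0], 10]
  ]
}}

```text
time_s: 5.85
tool_pos: [458.9, 95.4, 42.0]
orientation: [0.759, 0.652, 0.001, 0.001]
contact_force: [-0.7, 0.3, -0.6]
grip_width: 0.46
```

```bash
python3 go.py 457 95.2 41.5 1.42; python3 - <<'E'
from bench import bot
import cv2,numpy as np
a=bot.get_image("wrist");b=bot.get_image("side")
a=cv2.resize(a[100:480,130:510],(400,400));b=cv2.resize(b[230:350,290:410],(400,400))
cv2.imwrite("pics/f2.png",np.hstack([a,b]))
E
```

```text
t 5.85 pos [458.9  95.4  42. ] F [-0.7  0.3 -0.6] grip 0.46 j [ 0.2   0.38 -0.4   0.79 -0.    0.36]
shift m [-0.0005 -0.0018  0.0005] turn [ 0.0021 -0.0007 -0.0007]
```

View pics/f2.png

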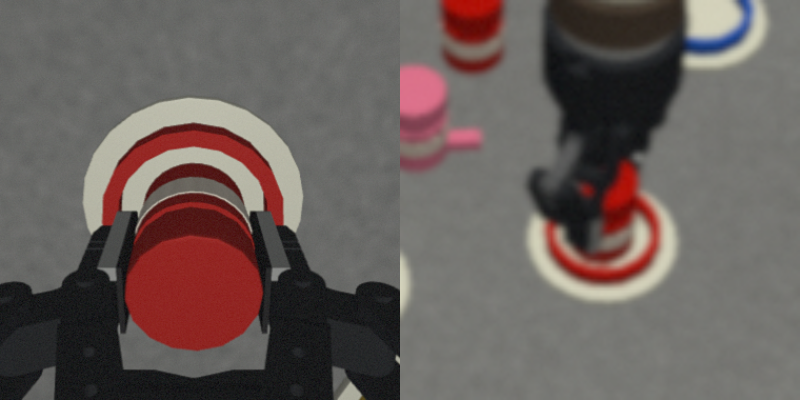

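The pot sits inside the ring in both views. I lower it the last millimetre, release and retreat.

Call:
{"method": "move_arm", "body": {
  "series": [
    [[0, -0.001, 0.001], [0.002, 0, 0], 10],
    [[0, -0.001, 0.002], [0.002, 0, 0], 10],
    [[0, -0.001, 0.002], [0.002, 0, 0], 10],
    [[0, -0.001, 0.002], [0.002, 0, 0], 80],
    [[0, -0.001, 0.002], [0.002, 0, 0], 80],
    [[0, -0.001, 0.002], [0.002, 0, 0], 80],
    [[0, -0.001, -0.01], [0.002, 0, 0], 80],
    [[0, -0.001, -0.035], [0.002, 0, 0], 80],
    [[0, -0.001, -0.065], [0.002, 0, 0], 100],
    [[0, -0.001, -0.095], [0.002, 0, 0], 100],
    [[0, -0.001, -0.108], [0.002, 0, 0], 100],
    [[0, -0.001, -0.108], [0.002, 0, 0], 100]
  ]
}}

```text
time_s: 6.95
tool_pos: [460.3, 96.1, 153.9]
orientation: [0.759, 0.652, 0.004, 0.002]
contact_force: [0.5, -0.9, 0.4]
grip_width: 1.001
```

```bash
python3 go.py 584.5 -359.5 150 1.4; python3 - <<'E'
from bench import bot
import cv2,numpy as np
a=bot.get_image("wrist")
cv2.imwrite("pics/g1.png",a)
E
```

```text
t 6.95 pos [460.3  96.1 153.9] F [ 0.5 -0.9  0.4] grip 1.001 j [ 0.21  0.24 -0.25  1.07  0.    0.36]
shift m [-0.4317  0.1915  0.0039] turn [ 0.0077 -0.0036  0.0194]
```

View pics/g1.png

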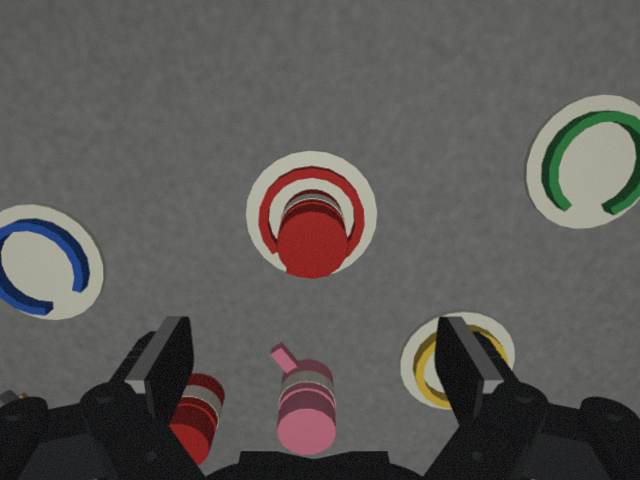

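The red pot looks centred in its ring at (312,235); the top camera will verify it once the arm is clear. On to yellow.

Call:
{"method": "move_arm", "body": {
  "series": [
    [[-0.02, 0.009, 0], [0.007, -0.003, 0.005], 100],
    [[-0.055, 0.024, 0], [0.007, -0.003, 0.019], 100],
    [[-0.432, 0.191, 0.004], [0.007, -0.003, 0.019], 100],
    [[-0.432, 0.191, 0.004], [0.007, -0.003, 0.019], 100],
    [[-0.432, 0.191, 0.004], [0.007, -0.003, 0.019], 100],
    [[-0.432, 0.191, 0.004], [0.007, -0.003, 0.019], 100],
    [[-0.432, 0.191, 0.004], [0.007, -0.003, 0.019], 100],
    [[-0.432, 0.191, 0.004], [0.007, -0.003, 0.019], 100],
    [[-0.432, 0.191, 0.004], [0.007, -0.003, 0.019], 100],
    [[-0.432, 0.191, 0.004], [0.007, -0.003, 0.019], 100],
    [[-0.432, 0.191, 0.004], [0.007, -0.003, 0.019], 100],
    [[-0.432, 0.191, 0.004], [0.007, -0.003, 0.019], 100]
  ]
}}

```text
time_s: 8.0
tool_pos: [581.8, -362.2, 144.7]
orientation: [0.765, 0.644, -0.002, -0.002]
contact_force: [1.5, -0.4, -0.4]
grip_width: 1.002
```

```bash
python3 go.py 584.5 -359.5 150 1.4
```

```text
t 8.0 pos [ 581.8 -362.2  144.7] F [ 1.5 -0.4 -0.4] grip 1.002 j [-0.56  0.67  0.41  1.31 -0.   -0.38]
shift m [ 0.0031  0.0022 -0.0053] turn [-0.0058 -0.0006 -0.0007]
```

Call:
{"method": "move_arm", "body": {
  "series": [
    [[0.003, 0.002, -0.005], [-0.006, 0, 0], 100],
    [[0.003, 0.002, -0.005], [-0.006, 0, 0], 100]
  ]
}}

```text
time_s: 8.17
tool_pos: [583.1, -361.2, 145.7]
orientation: [0.766, 0.643, -0.0, -0.002]
contact_force: [0.3, 0.9, 0.3]
grip_width: 1.002
```

```bash
cat > look.py <<'E'
import sys
from fit import *
from bench import bot
# fit pot in wrist view
col,x,y,a,name=sys.argv[1],*map(float,sys.argv[2:5]),sys.argv[5]
ci=bot.camera_info("wrist");im=bot.get_image("wrist");o=im.copy()
p,f,n=fitpot(ci,im,col,(x,y,a),half=130);print("fit",p.round(2),round(f),round(n))
for q in (circ(p,20,54),circ(p,20,0),tabpts(p)[[1,5,7,3,1]]): cv2.polylines(o,[np.round(proj(ci,q)).astype(np.int32)],False,(255,255,255),1)
cv2.imwrite(f"pics/{name}.png",o)
E
python3 look.py yellow 584.5 -359.5 .08 h1; python3 go.py 584.5 -359.5 34 1.4
```

```text
fit [ 5.8377e+02 -3.5981e+02  1.1000e-01] 99 4770
t 8.22 pos [ 583.1 -359.7  146.5] F [ 0.1  0.3 -0. ] grip 1.001 j [-0.55  0.67  0.41  1.31  0.   -0.38]
shift m [1.000e-04 1.800e-03 1.125e-01] turn [-0.004  -0.0026 -0.0021]
```

View pics/h1.png

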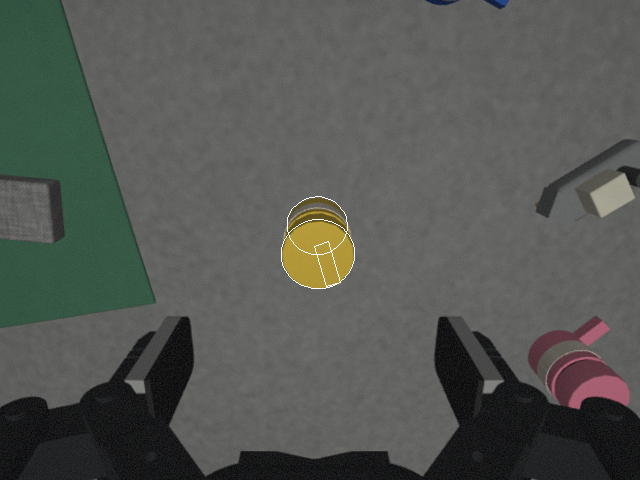

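The wrist fit gives (583.8, -359.8), agreeing within 1 mm. Descend and grip.

Call:
{"method": "move_arm", "body": {
  "series": [
    [[0, 0.001, 0.02], [-0.004, -0.002, -0.002], 100],
    [[0, 0.001, 0.045], [-0.004, -0.002, -0.002], 100],
    [[0, 0.001, 0.07], [-0.004, -0.002, -0.002], 100],
    [[0, 0.001, 0.093], [-0.004, -0.002, -0.002], 100],
    [[0, 0.001, 0.106], [-0.004, -0.002, -0.002], 100],
    [[0, 0.001, 0.111], [-0.004, -0.002, -0.002], 100],
    [[0, 0.001, 0.111], [-0.004, -0.002, -0.002], 100],
    [[0, 0.001, 0.111], [-0.004, -0.002, -0.002], 10],
    [[0, 0.001, 0.111], [-0.004, -0.002, -0.002], 10],
    [[0, 0.001, 0.111], [-0.004, -0.002, -0.002], 10],
    [[0, 0.001, 0.111], [-0.004, -0.002, -0.002], 10],
    [[0, 0.001, 0.111], [-0.004, -0.002, -0.002], 10]
  ]
}}

```text
time_s: 9.22
tool_pos: [584.7, -360.0, 37.3]
orientation: [0.765, 0.644, 0.001, 0.001]
contact_force: [0.2, 1.3, 4.6]
grip_width: 0.463
```

Call:
{"method": "move_arm", "body": {
  "series": [
    [[0, 0, 0], [0, 0, 0], 10],
    [[0, 0, 0], [0, 0, 0], 10]
  ]
}}

```text
time_s: 9.38
tool_pos: [584.9, -360.2, 37.8]
orientation: [0.765, 0.644, 0.001, 0.002]
contact_force: [0.1, 0.1, -0.7]
grip_width: 0.459
```

```bash
python3 go.py 584.5 -359.5 115 1.4;python3 - <<'E'
from bench import bot
from fit import *
im=bot.get_image("top");ci=bot.camera_info("top");cv2.imwrite("pics/i1.png",im)
P=(457,95.2)
print(min([fitpot(ci,im,"red",(457,95.2,a),z0=5) for a in (-.9,-.5,-.1)],key=lambda t:t[1]))
E
```

```text
t 9.38 pos [ 584.9 -360.2   37.8] F [ 0.1  0.1 -0.7] grip 0.459 j [-0.55  0.75  0.26  1.08  0.   -0.38]
shift m [ 0.0006 -0.0002 -0.0772] turn [ 0.0037  0.0007 -0.0002]
(array([459.90526832,  99.80229885,  -0.62617353]), np.float64(284.0), np.float64(708.25))
```

View pics/i1.png

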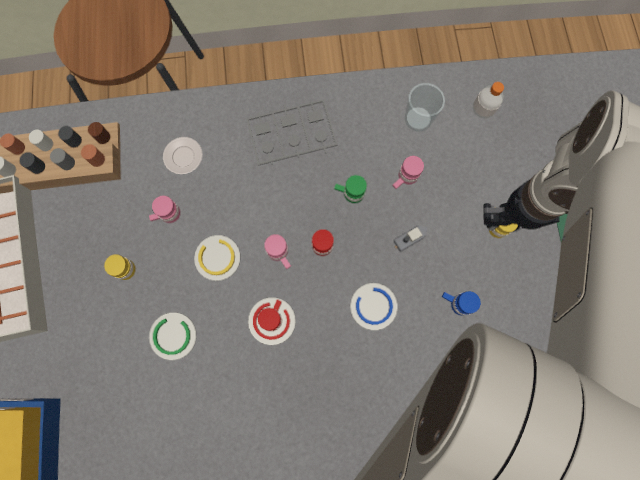

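Red is in its ring with the tab through the gap at (277,305). I lift yellow and carry it to the yellow stand.

Call:
{"method": "move_arm", "body": {
  "series": [
    [[0, 0, -0.01], [0.002, 0, 0], 10],
    [[0, 0, -0.025], [0.003, 0, 0], 10],
    [[0, 0, -0.045], [0.003, 0, 0], 10],
    [[0, 0, -0.065], [0.003, 0, 0], 10],
    [[0, 0, -0.08], [0.003, 0, 0], 10],
    [[0, 0, -0.085], [0.003, 0, 0], 10],
    [[0, 0, -0.085], [0.003, 0, 0], 10]
  ]
}}

```text
time_s: 10.02
tool_pos: [585.5, -360.7, 124.8]
orientation: [0.765, 0.644, 0.0, 0.002]
contact_force: [0.6, -0.4, -0.5]
grip_width: 0.462
```

```bash
python3 go.py 587.7 187.1 122 1.57
```

```text
t 10.02 pos [ 585.5 -360.7  124.8] F [ 0.6 -0.4 -0.5] grip 0.462 j [-0.55  0.68  0.37  1.25 -0.   -0.38]
shift m [ 0.5402 -0.0911  0.0014] turn [ 0.0035  0.0023 -0.1703]
```

Call:
{"method": "move_arm", "body": {
  "series": [
    [[0.01, -0.002, 0], [0.001, 0, -0.003], 10],
    [[0.028, -0.005, 0], [0.002, 0.001, -0.009], 10],
    [[0.053, -0.009, 0], [0.003, 0.002, -0.017], 10],
    [[0.083, -0.014, 0], [0.003, 0.002, -0.026], 10],
    [[0.113, -0.019, 0], [0.003, 0.002, -0.036], 10],
    [[0.143, -0.024, 0], [0.003, 0.002, -0.045], 10],
    [[0.173, -0.029, 0], [0.003, 0.002, -0.055], 10],
    [[0.203, -0.034, 0], [0.003, 0.002, -0.064], 10],
    [[0.233, -0.039, 0], [0.003, 0.002, -0.073], 10],
    [[0.263, -0.044, 0], [0.003, 0.002, -0.083], 10],
    [[0.288, -0.048, 0], [0.003, 0.002, -0.09], 10],
    [[0.305, -0.051, 0], [0.003, 0.002, -0.096], 10]
  ]
}}

```text
time_s: 11.02
tool_pos: [585.4, -48.1, 122.4]
orientation: [0.732, 0.681, -0.001, -0.001]
contact_force: [0.3, 0.2, 0.4]
grip_width: 0.457
```

```bash
python3 go.py 587.7 187.1 122 1.57
```

```text
t 11.02 pos [585.4 -48.1 122.4] F [0.3 0.2 0.4] grip 0.457 j [-0.08  0.49  0.03  1.11  0.   -0.01]
shift m [ 0.2347 -0.0146  0.0006] turn [-0.003  -0.0009 -0.0712]
```

Call:
{"method": "move_arm", "body": {
  "series": [
    [[0.018, -0.001, 0], [-0.002, 0, -0.006], 10],
    [[0.043, -0.003, 0], [-0.003, 0, -0.013], 10],
    [[0.071, -0.004, 0], [-0.003, 0, -0.022], 10],
    [[0.1, -0.006, 0], [-0.003, 0, -0.03], 10],
    [[0.129, -0.008, 0], [-0.003, 0, -0.039], 10],
    [[0.158, -0.01, 0], [-0.003, 0, -0.048], 10],
    [[0.185, -0.011, 0], [-0.003, 0, -0.056], 10],
    [[0.208, -0.013, 0], [-0.003, 0, -0.063], 10],
    [[0.225, -0.014, 0], [-0.003, 0, -0.068], 10],
    [[0.235, -0.015, 0], [-0.003, 0, -0.071], 10],
    [[0.235, -0.015, 0], [-0.003, 0, -0.071], 10],
    [[0.235, -0.015, 0], [-0.003, 0, -0.071], 10]
  ]
}}

```text
time_s: 12.02
tool_pos: [586.3, 187.4, 121.6]
orientation: [0.707, 0.707, -0.001, -0.001]
contact_force: [-0.4, 0.1, -0.5]
grip_width: 0.458
```

```bash
python3 go.py 587.7 187.1 43 1.57; python3 - <<'E'
from bench import bot
import cv2,numpy as np
a=bot.get_image("top");b=bot.get_image("side")
a=cv2.resize(a[190:330,150:290],(400,400));b=cv2.resize(b[220:360,200:340],(400,400))
cv2.imwrite("pics/j1.png",np.hstack([a,b]))
E
```

```text
t 12.02 pos [586.3 187.4 121.6] F [-0.4  0.1 -0.5] grip 0.458 j [0.31 0.55 0.12 1.15 0.   0.31]
shift m [-0.0003  0.0015  0.0786] turn [-0.0019  0.0003  0.0008]
```

View pics/j1.png

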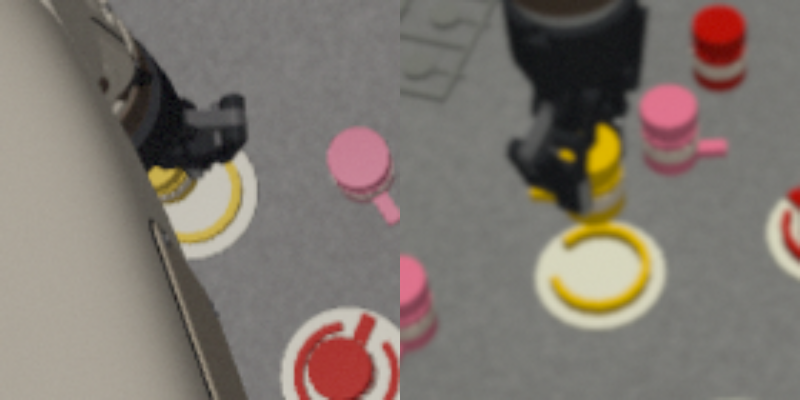

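The yellow tab, left in the side view, points at the gap. Red's tab is clearly in its gap. I lower yellow.

Call:
{"method": "move_arm", "body": {
  "series": [
    [[0, 0.001, 0.015], [-0.002, 0, 0], 10],
    [[0, 0, 0.035], [-0.002, 0, 0], 10],
    [[0, 0, 0.053], [-0.001, 0, 0], 10],
    [[0, 0, 0.065], [0, 0, 0], 10],
    [[0, 0, 0.072], [0, 0, 0], 10],
    [[0, 0, 0.076], [0, 0, 0], 10],
    [[0, 0, 0.078], [0, 0, 0], 10],
    [[0, 0, 0.079], [0, 0, 0], 10],
    [[0, 0, 0.08], [0, 0, 0], 10],
    [[0, 0, 0.08], [0, 0, 0], 10]
  ]
}}

```text
time_s: 12.95
tool_pos: [587.3, 186.5, 42.8]
orientation: [0.708, 0.706, 0.0, -0.0]
contact_force: [-0.5, -0.0, -0.2]
grip_width: 0.455
```

```bash
python3 go.py 587.7 187.1 42 1.57; python3 - <<'E'
from bench import bot
import cv2,numpy as np
a=bot.get_image("wrist");b=bot.get_image("side")
a=cv2.resize(a[100:480,130:510],(400,400));b=cv2.resize(b[260:360,220:320],(400,400))
cv2.imwrite("pics/j2.png",np.hstack([a,b]))
E
```

```text
t 12.95 pos [587.3 186.5  42.8] F [-0.5 -0.  -0.2] grip 0.455 j [0.31 0.62 0.03 0.98 0.   0.31]
shift m [0.0006 0.0004 0.0008] turn [ 0.0002 -0.0005 -0.0013]
```

View pics/j2.png

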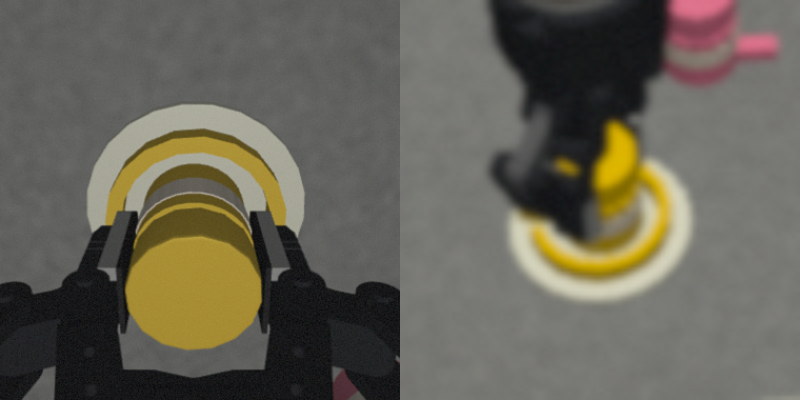

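Yellow sits centred in the ring. I lower slightly, release and rise.

Call:
{"method": "move_arm", "body": {
  "series": [
    [[0, 0, 0.001], [0, 0, 0], 10],
    [[0, 0, 0.002], [0, 0, 0], 10],
    [[0, 0, 0.002], [0, 0, 0], 10],
    [[0, 0, 0.002], [0, 0, 0], 80],
    [[0, 0, 0.002], [0, 0, 0], 80],
    [[0, 0, 0.002], [0, 0, 0], 80],
    [[0, 0, -0.01], [0, 0, 0], 80],
    [[0, 0, -0.035], [0, 0, 0], 80],
    [[0, 0, -0.065], [0, 0, 0], 100],
    [[0, 0, -0.095], [0, 0, 0], 100],
    [[0, 0, -0.108], [0, 0, 0], 100],
    [[0, 0, -0.108], [0, 0, 0], 100]
  ]
}}

```text
time_s: 14.05
tool_pos: [589.9, 187.3, 155.4]
orientation: [0.708, 0.706, 0.004, 0.002]
contact_force: [0.0, -0.5, 0.5]
grip_width: 1.0
```

```bash
python3 go.py 446 -262 150 1.5
```

```text
t 14.05 pos [589.9 187.3 155.4] F [ 0.  -0.5  0.5] grip 1.0 j [0.31 0.52 0.17 1.21 0.   0.31]
shift m [-0.4496 -0.143   0.0029] turn [ 0.0081 -0.0033  0.0688]
```

Call:
{"method": "move_arm", "body": {
  "series": [
    [[-0.02, -0.006, 0], [0.008, -0.003, 0.01], 100],
    [[-0.055, -0.018, 0], [0.008, -0.003, 0.02], 100],
    [[-0.45, -0.143, 0.003], [0.008, -0.003, 0.069], 100],
    [[-0.45, -0.143, 0.003], [0.008, -0.003, 0.069], 100],
    [[-0.45, -0.143, 0.003], [0.008, -0.003, 0.069], 100],
    [[-0.45, -0.143, 0.003], [0.008, -0.003, 0.069], 100],
    [[-0.45, -0.143, 0.003], [0.008, -0.003, 0.069], 100],
    [[-0.45, -0.143, 0.003], [0.008, -0.003, 0.069], 100],
    [[-0.45, -0.143, 0.003], [0.008, -0.003, 0.069], 100],
    [[-0.45, -0.143, 0.003], [0.008, -0.003, 0.069], 100],
    [[-0.45, -0.143, 0.003], [0.008, -0.003, 0.069], 100],
    [[-0.45, -0.143, 0.003], [0.008, -0.003, 0.069], 100]
  ]
}}

```text
time_s: 15.05
tool_pos: [444.3, -264.0, 148.6]
orientation: [0.732, 0.681, -0.0, -0.001]
contact_force: [1.0, 0.6, -0.3]
grip_width: 1.0
```

```bash
python3 go.py 446 -262 150 1.5
```

```text
t 15.05 pos [ 444.3 -264.   148.6] F [ 1.   0.6 -0.3] grip 1.0 j [-0.54  0.34 -0.13  1.1   0.   -0.46]
shift m [ 0.0021  0.0016 -0.0014] turn [-0.0015 -0.0011 -0.0006]
```

Call:
{"method": "move_arm", "body": {
  "series": [
    [[0.002, 0.002, -0.001], [-0.002, -0.001, 0], 100],
    [[0.002, 0.002, -0.001], [-0.002, -0.001, 0], 100]
  ]
}}

```text
time_s: 15.22
tool_pos: [444.9, -263.8, 148.2]
orientation: [0.734, 0.68, 0.0, -0.001]
contact_force: [-0.6, 0.2, 0.2]
grip_width: 1.003
```

```bash
python3 look.py blue 446 -262 .92 k1; python3 go.py 446 -262 34 1.5
```

```text
fit [ 445.17 -263.09    0.92] 107 4895
t 15.27 pos [ 445.5 -262.3  148.4] F [ 1.   0.9 -0.1] grip 0.998 j [-0.53  0.34 -0.13  1.1   0.   -0.46]
shift m [0.0002 0.0007 0.1144] turn [-0.0014 -0.0016 -0.0028]
```

View pics/k1.png

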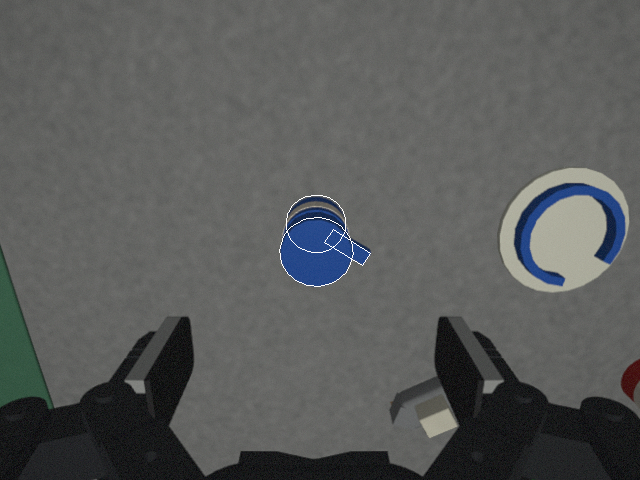

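The fit matches the blue cap and tab (tab at (360,252), angle 0.92). Descend and grip.

Call:
{"method": "move_arm", "body": {
  "series": [
    [[0, 0.001, 0.02], [-0.001, -0.001, -0.003], 100],
    [[0, 0.001, 0.045], [-0.001, -0.001, -0.003], 100],
    [[0, 0.001, 0.07], [-0.001, -0.001, -0.003], 100],
    [[0, 0.001, 0.095], [-0.001, -0.001, -0.003], 100],
    [[0, 0.001, 0.107], [-0.001, -0.001, -0.003], 100],
    [[0, 0.001, 0.112], [-0.001, -0.001, -0.003], 100],
    [[0, 0.001, 0.112], [-0.001, -0.001, -0.003], 100],
    [[0, 0.001, 0.112], [-0.001, -0.001, -0.003], 10],
    [[0, 0.001, 0.112], [-0.001, -0.001, -0.003], 10],
    [[0, 0.001, 0.112], [-0.001, -0.001, -0.003], 10],
    [[0, 0.001, 0.112], [-0.001, -0.001, -0.003], 10],
    [[0, 0.001, 0.112], [-0.001, -0.001, -0.003], 10]
  ]
}}

```text
time_s: 16.27
tool_pos: [447.3, -262.8, 37.7]
orientation: [0.732, 0.682, 0.001, 0.001]
contact_force: [-0.0, 0.6, 3.7]
grip_width: 0.459
```

Call:
{"method": "move_arm", "body": {
  "series": [
    [[0, 0, 0], [0, 0, 0], 10],
    [[0, 0, 0], [0, 0, 0], 10]
  ]
}}

```text
time_s: 16.43
tool_pos: [447.4, -263.0, 38.1]
orientation: [0.732, 0.682, 0.001, 0.001]
contact_force: [-0.2, -0.2, -0.8]
grip_width: 0.458
```

```bash
python3 go.py 446 -262 115 1.5;python3 - <<'E'
from bench import bot
import cv2,numpy as np
a=bot.get_image("top")
cv2.imwrite("pics/l1.png",cv2.resize(a[200:380,120:340],(800,655))[:600])
E
```

```text
t 16.43 pos [ 447.4 -263.    38.1] F [-0.2 -0.2 -0.8] grip 0.458 j [-0.53  0.47 -0.27  0.83  0.   -0.46]
shift m [ 0.0008 -0.0013 -0.0769] turn [ 0.0029  0.0008 -0.0001]
```

View pics/l1.png

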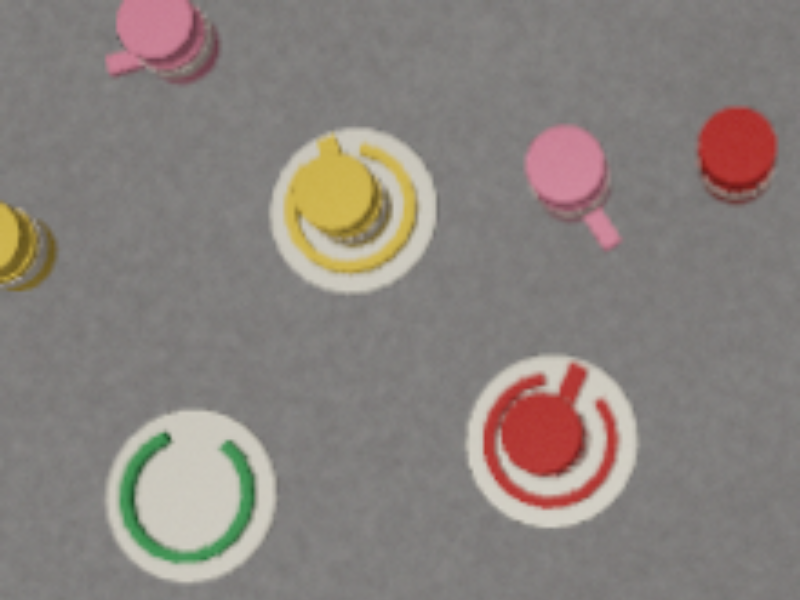

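Red and yellow both stand in their rings with the tabs in the gaps. I lift blue; the place yaw is 1.02.

Call:
{"method": "move_arm", "body": {
  "series": [
    [[0, 0, -0.01], [0.002, 0, 0], 10],
    [[0, 0, -0.025], [0.003, 0, 0], 10],
    [[0, 0, -0.042], [0.003, 0, 0], 10],
    [[0, 0, -0.057], [0.003, 0, 0], 10],
    [[0, 0, -0.065], [0.003, 0, 0], 10],
    [[0, 0, -0.065], [0.003, 0, 0], 10]
  ]
}}

```text
time_s: 16.98
tool_pos: [448.2, -263.5, 104.5]
orientation: [0.732, 0.682, 0.0, 0.002]
contact_force: [-0.7, -0.5, -0.5]
grip_width: 0.458
```

```bash
python3 go.py 462.3 -97 103 1.02
```

```text
t 16.98 pos [ 448.2 -263.5  104.5] F [-0.7 -0.5 -0.5] grip 0.458 j [-0.53  0.39 -0.19  0.99 -0.   -0.46]
shift m [0.1671 0.0023 0.0012] turn [0.003  0.0015 0.4799]
```

Call:
{"method": "move_arm", "body": {
  "series": [
    [[0.007, 0, 0], [0.002, 0.001, 0.02], 10],
    [[0.02, 0, 0], [0.003, 0.001, 0.06], 10],
    [[0.038, 0, 0], [0.003, 0.001, 0.11], 10],
    [[0.058, 0.001, 0], [0.003, 0.001, 0.17], 10],
    [[0.08, 0.001, 0], [0.003, 0.001, 0.23], 10],
    [[0.102, 0.002, 0], [0.003, 0.001, 0.3], 10],
    [[0.123, 0.002, 0.001], [0.003, 0.001, 0.36], 10],
    [[0.143, 0.002, 0.001], [0.003, 0.001, 0.42], 10],
    [[0.158, 0.002, 0.001], [0.003, 0.001, 0.46], 10],
    [[0.167, 0.002, 0.001], [0.003, 0.001, 0.48], 10],
    [[0.167, 0.002, 0.001], [0.003, 0.001, 0.48], 10],
    [[0.167, 0.002, 0.001], [0.003, 0.001, 0.48], 10]
  ]
}}

```text
time_s: 17.98
tool_pos: [461.4, -96.8, 102.3]
orientation: [0.872, 0.489, -0.001, -0.0]
contact_force: [-0.1, 0.1, -0.9]
grip_width: 0.453
```

```bash
python3 go.py 462.3 -97 42.5 1.02
```

```text
t 17.98 pos [461.4 -96.8 102.3] F [-0.1  0.1 -0.9] grip 0.453 j [-0.21  0.31 -0.32  0.95 -0.    0.34]
shift m [0.0004 0.0009 0.0598] turn [-0.0012  0.0014  0.0015]
```

Call:
{"method": "move_arm", "body": {
  "series": [
    [[0, 0.001, 0.01], [-0.001, 0.001, 0.001], 10],
    [[0, 0, 0.025], [-0.001, 0.001, 0.001], 10],
    [[0, 0, 0.039], [0, 0, 0.001], 10],
    [[0, 0, 0.049], [0, 0, 0.001], 10],
    [[0, 0, 0.055], [0, 0, 0.001], 10],
    [[0, 0, 0.058], [0, 0, 0.001], 10],
    [[0, 0, 0.06], [0, 0, 0.001], 10],
    [[0, 0, 0.061], [0, 0, 0.001], 10],
    [[0, 0, 0.061], [0, 0, 0.001], 10]
  ]
}}

```text
time_s: 18.73
tool_pos: [460.5, -97.4, 42.7]
orientation: [0.873, 0.488, -0.001, -0.0]
contact_force: [-5.9, -0.4, 11.1]
grip_width: 0.456
```

```bash
python3 go.py 462.3 -97 42 1.02; python3 - <<'E'
from bench import bot
import cv2,numpy as np
a=bot.get_image("wrist");b=bot.get_image("side")
a=cv2.resize(a[100:480,130:510],(400,400));b=cv2.resize(b[180:280,330:430],(400,400))
cv2.imwrite("pics/m2.png",np.hstack([a,b]))
E
```

```text
t 18.73 pos [460.5 -97.4  42.7] F [-5.9 -0.4 11.1] grip 0.456 j [-0.21  0.39 -0.39  0.8  -0.    0.34]
shift m [0.0013 0.0013 0.0007] turn [-0.0017  0.0024 -0.0001]
```

View pics/m2.png

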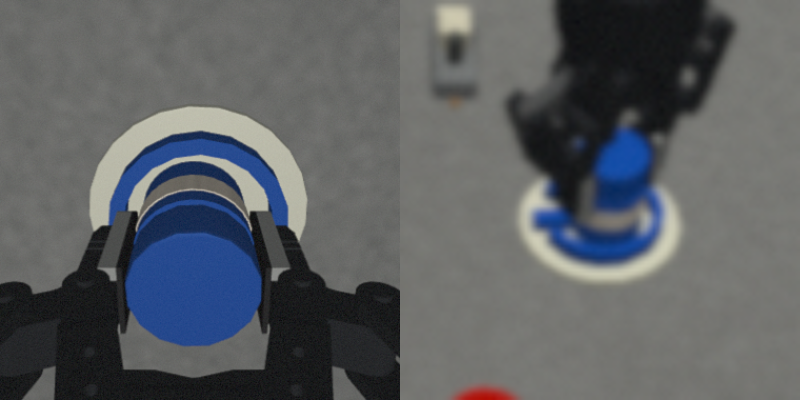

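Blue is in contact at about seated height with 11 N. The tab looks close to one end of the ring in the side view, so I check before releasing.

```bash
python3 - <<'E'
from bench import bot
from fit import *
b=bot.get_image("side");ci=bot.camera_info("side");print(bot.sense()["contact_force"])
x0,y0,s=350,205,10
cr=cv2.resize(b[y0:y0+60,x0:x0+60],(600,600),interpolation=cv2.INTER_CUBIC);o=cr.copy()
def dr(pts,col): cv2.polylines(o,[np.round((proj(ci,pts)-[x0,y0]+.5)*s).astype(np.int32)],False,col,1)
S=(462.3,-97,.44);p=(460.5,-97.4,.44)
dr(circ(S,28,15,S[2]+.48,S[2]+5.8),(255,255,255));dr(circ(S,34,15,S[2]+.38,S[2]+5.9),(255,255,255));dr(tabpts(p,5)[[1,5,7,3,1]],(0,0,255))
cv2.imwrite("pics/n1.png",np.hstack([cr,o])[:, :][::1]); cv2.imwrite("pics/n1.png",cv2.resize(np.hstack([cr,o]),(800,400)))
E
```

```text
[-5.63319064  0.34653184  9.52816242]
```

View pics/n1.png

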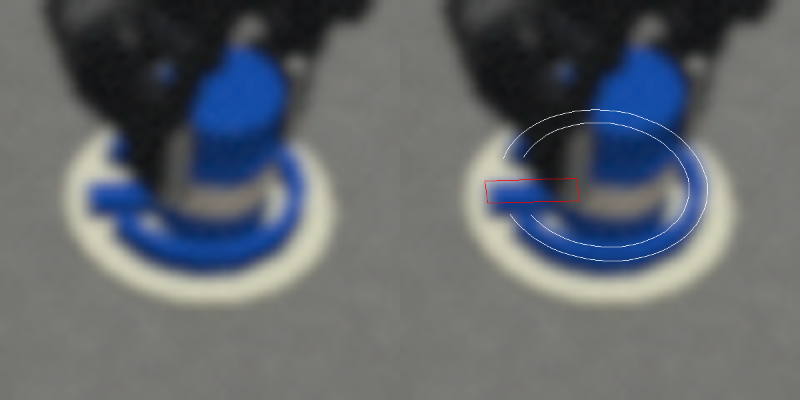

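The tab matches its predicted place in the gap, flat on the plate; the force is just base contact. I release without pressing further.

Call:
{"method": "move_arm", "body": {
  "series": [
    [[0, 0, 0], [0, 0, 0], 10],
    [[0, 0, 0], [0, 0, 0], 80],
    [[0, 0, 0], [0, 0, 0], 80],
    [[0, 0, 0], [0, 0, 0], 80],
    [[0, 0, -0.01], [0, 0, 0], 80],
    [[0, 0, -0.035], [0, 0, 0], 80],
    [[0, 0, -0.065], [0, 0, 0], 100],
    [[0, 0, -0.095], [0, 0, 0], 100],
    [[0, 0, -0.108], [0, 0, 0], 100],
    [[0, 0, -0.108], [0, 0, 0], 100]
  ]
}}

```text
time_s: 19.72
tool_pos: [463.6, -97.9, 154.3]
orientation: [0.873, 0.488, 0.002, 0.003]
contact_force: [0.2, 0.4, -0.7]
grip_width: 0.999
```

```bash
python3 go.py 684.3 -87.6 150 2.2
```

```text
t 19.72 pos [463.6 -97.9 154.3] F [ 0.2  0.4 -0.7] grip 0.999 j [-0.21  0.25 -0.24  1.07 -0.    0.34]
shift m [0.1243 0.1826 0.0054] turn [ 0.0053  0.0033 -1.18  ]
```

Call:
{"method": "move_arm", "body": {
  "series": [
    [[0.012, 0.018, 0], [0.004, 0.003, -0.1], 100],
    [[0.03, 0.044, 0], [0.005, 0.003, -0.22], 100],
    [[0.047, 0.07, 0.001], [0.005, 0.003, -0.34], 100],
    [[0.065, 0.096, 0.002], [0.005, 0.003, -0.46], 100],
    [[0.083, 0.122, 0.003], [0.005, 0.003, -0.58], 100],
    [[0.1, 0.147, 0.004], [0.005, 0.003, -0.7], 100],
    [[0.115, 0.169, 0.005], [0.005, 0.003, -0.82], 100],
    [[0.124, 0.183, 0.005], [0.005, 0.003, -0.94], 100],
    [[0.124, 0.183, 0.005], [0.005, 0.003, -1.06], 100],
    [[0.124, 0.183, 0.005], [0.005, 0.003, -1.18], 100],
    [[0.124, 0.183, 0.005], [0.005, 0.003, -1.18], 100],
    [[0.124, 0.183, 0.005], [0.005, 0.003, -1.18], 100]
  ]
}}

```text
time_s: 20.72
tool_pos: [683.8, -87.8, 148.4]
orientation: [0.455, 0.891, -0.0, -0.001]
contact_force: [-0.3, -0.2, -0.4]
grip_width: 1.0
```

```bash
python3 look.py green 684.3 -87.6 1.03 o1; python3 go.py 684.3 -87.6 34 2.2
```

```text
fit [684.85 -89.88   1.09] 142 4558
t 20.77 pos [683.9 -87.9 149. ] F [-0.1 -0.6 -0.1] grip 0.997 j [-0.13  0.68  0.42  1.32 -0.   -0.75]
shift m [-1.00e-04  6.00e-04  1.15e-01] turn [-0.0013 -0.001  -0.0027]
```

View pics/o1.png

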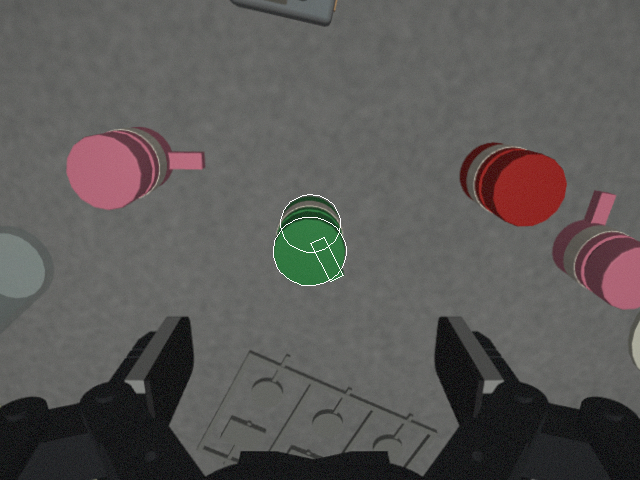

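The wrist fit for green is within about 2 mm; I split the difference. Nothing stands in the fingers' way. Descend and grip.

Call:
{"method": "move_arm", "body": {
  "series": [
    [[-0.001, 0.001, 0.02], [-0.001, -0.001, -0.003], 100],
    [[-0.001, 0.001, 0.045], [-0.001, -0.001, -0.003], 100],
    [[-0.001, 0.001, 0.07], [-0.001, -0.001, -0.003], 100],
    [[-0.001, 0.001, 0.095], [-0.001, -0.001, -0.003], 100],
    [[-0.001, 0.001, 0.108], [-0.001, -0.001, -0.003], 100],
    [[-0.001, 0.001, 0.113], [-0.001, -0.001, -0.003], 100],
    [[-0.001, 0.001, 0.113], [-0.001, -0.001, -0.003], 100],
    [[-0.001, 0.001, 0.113], [-0.001, -0.001, -0.003], 10],
    [[-0.001, 0.001, 0.113], [-0.001, -0.001, -0.003], 10],
    [[-0.001, 0.001, 0.113], [-0.001, -0.001, -0.003], 10],
    [[-0.001, 0.001, 0.113], [-0.001, -0.001, -0.003], 10],
    [[-0.001, 0.001, 0.113], [-0.001, -0.001, -0.003], 10]
  ]
}}

```text
time_s: 21.77
tool_pos: [686.3, -88.3, 37.8]
orientation: [0.454, 0.891, 0.0, 0.001]
contact_force: [0.2, -0.5, 4.0]
grip_width: 0.46
```

Call:
{"method": "move_arm", "body": {
  "series": [
    [[0, 0, 0], [0, 0, 0], 10],
    [[0, 0, 0], [0, 0, 0], 10]
  ]
}}

```text
time_s: 21.93
tool_pos: [686.5, -88.3, 38.3]
orientation: [0.454, 0.891, 0.001, 0.002]
contact_force: [0.5, -0.3, -1.8]
grip_width: 0.459
```

```bash
python3 go.py 684 -88 115 2.2;python3 - <<'E'
from bench import bot
from fit import *
im=bot.get_image("top");b=bot.get_image("side");ci=bot.camera_info("top")
cv2.imwrite("pics/q1.png",np.hstack([cv2.resize(im[150:340,190:420],(400,330)),cv2.resize(b[120:285,220:420],(400,330))]))
E
```

```text
t 21.93 pos [686.5 -88.3  38.3] F [ 0.5 -0.3 -1.8] grip 0.459 j [-0.13  0.76  0.28  1.09 -0.   -0.76]
shift m [ 0.0016 -0.0016 -0.0767] turn [ 0.0025  0.0027 -0.0001]
```

View pics/q1.png

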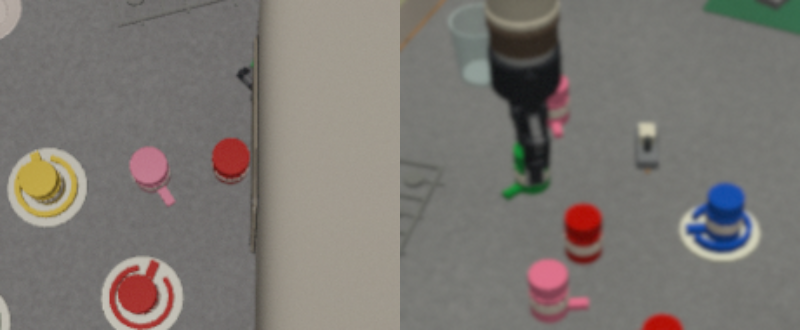

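Blue is upright with the tab in the gap (side view (700,230)). I lift green and carry it to the green stand, place yaw 0.94.

Call:
{"method": "move_arm", "body": {
  "series": [
    [[0, 0, -0.01], [0.002, 0.002, 0], 10],
    [[0, 0, -0.025], [0.002, 0.002, 0], 10],
    [[0, 0, -0.045], [0.002, 0.002, 0], 10],
    [[0, 0, -0.065], [0.002, 0.002, 0], 10],
    [[0, 0, -0.08], [0.002, 0.002, 0], 10],
    [[0, 0, -0.085], [0.002, 0.002, 0], 10],
    [[0, 0, -0.085], [0.002, 0.002, 0], 10]
  ]
}}

```text
time_s: 22.62
tool_pos: [687.2, -88.4, 125.2]
orientation: [0.454, 0.891, 0.001, 0.002]
contact_force: [0.3, -0.6, -0.2]
grip_width: 0.455
```

```bash
python3 go.py 449.4 281.6 122 .94
```

```text
t 22.62 pos [687.2 -88.4 125.2] F [ 0.3 -0.6 -0.2] grip 0.455 j [-0.13  0.69  0.39  1.26 -0.   -0.76]
shift m [0.439  0.0255 0.0021] turn [4.10e-03 7.00e-04 1.26e+00]
```

Call:
{"method": "move_arm", "body": {
  "series": [
    [[0.007, 0, 0], [0.002, 0, 0.02], 10],
    [[0.02, 0.001, 0], [0.004, 0, 0.06], 10],
    [[0.04, 0.002, 0], [0.004, 0.001, 0.12], 10],
    [[0.064, 0.004, 0], [0.004, 0.001, 0.19], 10],
    [[0.09, 0.005, 0], [0.004, 0.001, 0.26], 10],
    [[0.116, 0.007, 0], [0.004, 0.001, 0.33], 10],
    [[0.142, 0.008, 0], [0.004, 0.001, 0.41], 10],
    [[0.168, 0.01, 0], [0.004, 0.001, 0.48], 10],
    [[0.194, 0.011, 0], [0.004, 0.001, 0.56], 10],
    [[0.22, 0.013, 0], [0.004, 0.001, 0.63], 10],
    [[0.242, 0.014, 0.001], [0.004, 0.001, 0.7], 10],
    [[0.258, 0.015, 0.001], [0.004, 0.001, 0.74], 10]
  ]
}}

```text
time_s: 23.62
tool_pos: [544.9, 130.4, 121.9]
orientation: [0.746, 0.666, -0.002, -0.001]
contact_force: [0.9, 0.5, -0.1]
grip_width: 0.457
```

```bash
python3 go.py 449.4 281.6 115 .94
```

```text
t 23.62 pos [544.9 130.4 121.9] F [ 0.9  0.5 -0.1] grip 0.457 j [ 0.23  0.45 -0.05  1.08 -0.    0.35]
shift m [ 0.1396 -0.1118  0.0071] turn [-0.0033  0.0024  0.5185]
```

Call:
{"method": "move_arm", "body": {
  "series": [
    [[0.012, -0.01, 0], [-0.002, 0.001, 0.045], 10],
    [[0.03, -0.024, 0.001], [-0.003, 0.002, 0.11], 10],
    [[0.05, -0.04, 0.002], [-0.003, 0.002, 0.185], 10],
    [[0.07, -0.056, 0.003], [-0.003, 0.002, 0.26], 10],
    [[0.09, -0.072, 0.004], [-0.003, 0.002, 0.335], 10],
    [[0.108, -0.086, 0.005], [-0.003, 0.002, 0.4], 10],
    [[0.123, -0.098, 0.006], [-0.003, 0.002, 0.455], 10],
    [[0.134, -0.107, 0.007], [-0.003, 0.002, 0.5], 10],
    [[0.14, -0.112, 0.007], [-0.003, 0.002, 0.518], 10],
    [[0.14, -0.112, 0.007], [-0.003, 0.002, 0.518], 10],
    [[0.14, -0.112, 0.007], [-0.003, 0.002, 0.518], 10]
  ]
}}

```text
time_s: 24.53
tool_pos: [448.5, 281.8, 114.1]
orientation: [0.891, 0.454, -0.001, 0.0]
contact_force: [0.3, -0.3, -1.7]
grip_width: 0.458
```

```bash
python3 go.py 449.4 281.6 43.3 .94;  python3 - <<'E'
from bench import bot
import cv2,numpy as np
a=bot.get_image("top");b=bot.get_image("side")
a=cv2.resize(a[266:406,100:240],(400,400));b=cv2.resize(b[300:440,250:390],(400,400))
cv2.imwrite("pics/r1.png",np.hstack([a,b]))
E
```

```text
t 24.53 pos [448.5 281.8 114.1] F [ 0.3 -0.3 -1.7] grip 0.458 j [ 0.56  0.4  -0.14  1.03 -0.    1.19]
shift m [0.0006 0.0009 0.0708] turn [-0.0007  0.0026  0.002 ]
```

View pics/r1.png

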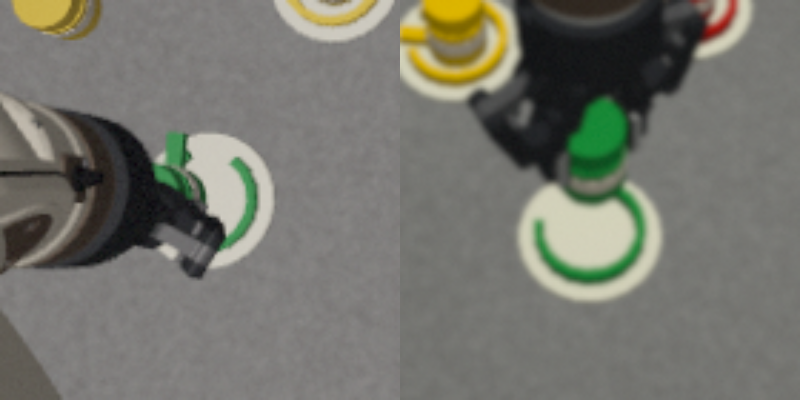

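The green tab at top-view crop (178,150) points along the gap as expected. Lower it.

Call:
{"method": "move_arm", "body": {
  "series": [
    [[0.001, 0.001, 0.012], [-0.001, 0.002, 0.002], 10],
    [[0, 0, 0.03], [-0.001, 0.001, 0.002], 10],
    [[0, 0, 0.046], [0, 0.001, 0.002], 10],
    [[0, 0, 0.058], [0, 0, 0.002], 10],
    [[0, 0, 0.065], [0, 0, 0.002], 10],
    [[0, 0, 0.069], [0, 0, 0.002], 10],
    [[0, 0, 0.071], [0, 0, 0.002], 10],
    [[0, 0, 0.072], [0, 0, 0.002], 10],
    [[0, 0, 0.072], [0, 0, 0.002], 10]
  ]
}}

```text
time_s: 25.38
tool_pos: [449.6, 281.3, 43.1]
orientation: [0.892, 0.452, -0.0, 0.0]
contact_force: [-1.0, -0.3, -1.5]
grip_width: 0.458
```

```bash
python3 go.py 449.4 281.6 42.5 .94;  python3 - <<'E'
from bench import bot
import cv2,numpy as np
a=bot.get_image("top");b=bot.get_image("side")
a=cv2.resize(a[290:380,127:217],(400,400));b=cv2.resize(b[330:430,270:370],(400,400))
cv2.imwrite("pics/r2.png",np.hstack([a,b]))
E
```

```text
t 25.38 pos [449.6 281.3  43.1] F [-1.  -0.3 -1.5] grip 0.458 j [ 0.56  0.48 -0.23  0.86 -0.    1.19]
shift m [ 0.0001 -0.0003  0.0006] turn [ 0.0001  0.0009 -0.002 ]
```

View pics/r2.png

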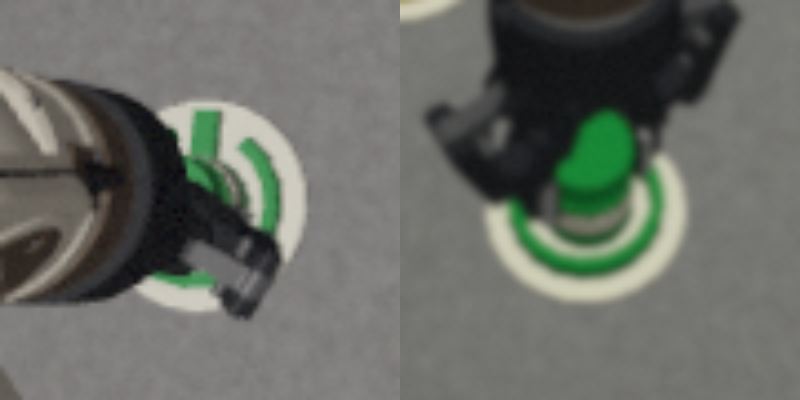

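The tab lies in the middle of the gap (207,130 in the crop). I lower the last 2 mm, release and rise.

Call:
{"method": "move_arm", "body": {
  "series": [
    [[0, 0, 0.001], [0, 0, 0], 10],
    [[0, 0, 0.002], [0, 0, 0], 10],
    [[0, 0, 0.002], [0, 0, 0], 10],
    [[0, 0, 0.001], [0, 0, 0], 80],
    [[0, 0, 0.001], [0, 0, 0], 80],
    [[0, 0, 0.001], [0, 0, 0], 80],
    [[0, 0, -0.01], [0, 0, 0], 80],
    [[0, 0, -0.035], [0, 0, 0], 80],
    [[0, 0, -0.065], [0, 0, 0], 100],
    [[0, 0, -0.095], [0, 0, 0], 100],
    [[0, 0, -0.13], [0, 0, 0], 100],
    [[0, 0, -0.15], [0, 0, 0], 100]
  ]
}}

```text
time_s: 26.48
tool_pos: [450.8, 282.4, 196.9]
orientation: [0.892, 0.452, 0.002, -0.0]
contact_force: [0.5, -0.2, 0.3]
grip_width: 1.0
```

```bash
python3 go.py 220 -400 250 .3
```

```text
t 26.48 pos [450.8 282.4 196.9] F [ 0.5 -0.2  0.3] grip 1.0 j [ 0.56  0.33 -0.02  1.22 -0.    1.19]
shift m [-0.6866  0.2173 -0.0555] turn [ 5.000e-04 -4.600e-03  6.384e-01]
```

Call:
{"method": "move_arm", "body": {
  "series": [
    [[-0.03, 0.009, -0.01], [0, -0.004, 0.05], 100],
    [[-0.687, 0.217, -0.055], [0, -0.004, 0.64], 100],
    [[-0.687, 0.217, -0.055], [0, -0.004, 0.64], 100],
    [[-0.687, 0.217, -0.055], [0, -0.004, 0.64], 100],
    [[-0.687, 0.217, -0.055], [0, -0.004, 0.64], 100],
    [[-0.687, 0.217, -0.055], [0, -0.004, 0.64], 100],
    [[-0.687, 0.217, -0.055], [0, -0.004, 0.64], 100],
    [[-0.687, 0.217, -0.055], [0, -0.004, 0.64], 100],
    [[-0.687, 0.217, -0.055], [0, -0.004, 0.64], 100],
    [[-0.687, 0.217, -0.055], [0, -0.004, 0.64], 100],
    [[-0.687, 0.217, -0.055], [0, -0.004, 0.64], 100],
    [[-0.687, 0.217, -0.055], [0, -0.004, 0.64], 100]
  ]
}}

```text
time_s: 27.48
tool_pos: [292.7, -182.2, 235.6]
orientation: [0.989, 0.149, 0.001, 0.0]
contact_force: [1.3, 1.2, 0.3]
grip_width: 0.996
```

```bash
python3 go.py 220 -400 250 .3
```

```text
t 27.48 pos [ 292.7 -182.2  235.6] F [1.3 1.2 0.3] grip 0.996 j [-0.56 -0.06 -0.37  1.26  0.    0.72]
shift m [-0.1336  0.1868 -0.0144] turn [ 0.0012 -0.0017 -0.0014]
```

Call:
{"method": "move_arm", "body": {
  "series": [
    [[-0.134, 0.187, -0.014], [0, 0, 0], 100],
    [[-0.134, 0.187, -0.014], [0, 0, 0], 100],
    [[-0.134, 0.187, -0.014], [0, 0, 0], 100],
    [[-0.134, 0.187, -0.014], [0, 0, 0], 100],
    [[-0.134, 0.187, -0.014], [0, 0, 0], 100],
    [[-0.134, 0.187, -0.014], [0, 0, 0], 100],
    [[-0.134, 0.187, -0.014], [0, 0, 0], 100],
    [[-0.134, 0.187, -0.014], [0, 0, 0], 100],
    [[-0.134, 0.187, -0.014], [0, 0, 0], 100]
  ]
}}

```text
time_s: 28.23
tool_pos: [219.5, -399.5, 249.1]
orientation: [0.989, 0.149, 0.001, -0.0]
contact_force: [0.1, 0.6, -0.0]
grip_width: 0.996
```

```bash
 python3 - <<'E'
from bench import bot
from fit import *
a=bot.get_image("top");b=bot.get_image("side")
cv2.imwrite("pics/s0.png",a)
ca,cb=bot.camera_info("top"),bot.camera_info("side")
St={"red":(457,95.2,-.5),"yellow":(587.7,187.1,.25),"blue":(462.3,-97,.44),"green":(449.4,281.6,-.23)}
rows=[]
for im,ci in ((a,ca),(b,cb)):
    t=[]
    for c,p in St.items():
        u=proj(ci,[[p[0],p[1],25]])[0].astype(int);x0,y0=u-30
        cr=cv2.resize(im[y0:y0+60,x0:x0+60],(200,200),interpolation=cv2.INTER_CUBIC)
        def dr(pts,col): cv2.polylines(cr,[np.round((proj(ci,pts)-[x0,y0]+.5)*200/60).astype(np.int32)],False,col,1)
        dr(circ(p,20,59),(0,0,0));dr(tabpts(p,5)[[1,5,7,3,1]],(255,0,255));t.append(cr)
    rows.append(np.hstack(t))
cv2.imwrite("pics/s1.png",np.vstack(rows))
E
```

```text
(no output)
```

View pics/s0.png

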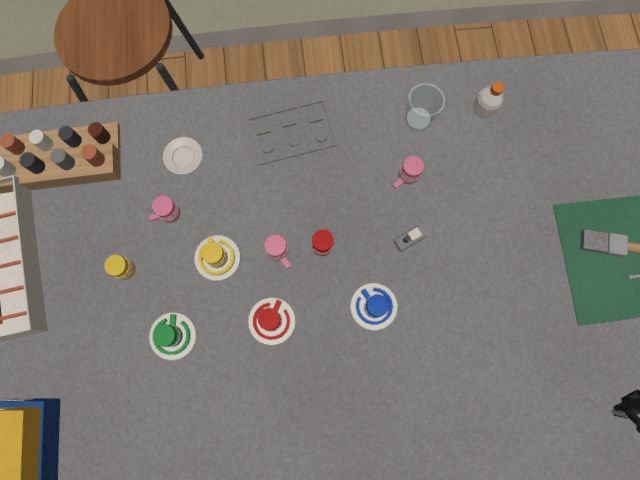

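View pics/s1.png

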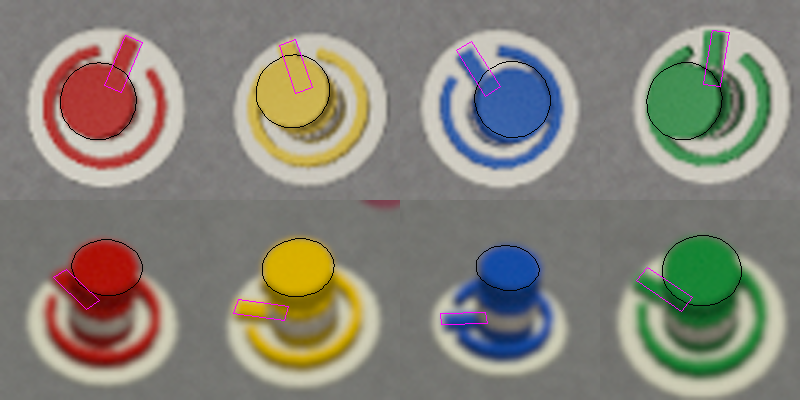

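All four pots are upright at seated height, with their tabs lying in the gaps. Green's tab is a few degrees off centre but clear of both ends of the ring. The round and pink pots have not moved, so I hand in.

```bash
python3 -c "
from bench import bot
print(bot.close_job())"
```

```text
the job is handed in; nothing more can be done
None
```

All four keyed pots (red, yellow, blue, green) are in the stands of the same colour, released, and the job is handed in at about 28 s of the 112 s allowed.

- **Pots:** In the last top and side pictures each pot stood upright at seated height, with its tab in the gap of the ring. Green's tab sits roughly 0.1 rad off the gap's centre but clear of both ends.
- **Left alone:** The two round pots and the pink look-alikes stand where they were. The arm is parked well away with the gripper open.
- **Disagreements:**
  - Setting blue down showed about 11 N of contact. I took this for the pot touching the base of the stand, and the side view agreed.
  - The wrist camera placed green about 2 mm from the other two cameras, and I split the difference.
  - One automatic fit of the seated red pot failed because the ring is the same colour, so I checked that one by overlay instead.

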